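# Draw the cutter tray out of its bay with the pull hook

## Task

Take the pull hook from its cradle, drop its prong into the steel eye on the front of the cutter tray, and draw the tray out of its bay until it presses firmly against the sprung stop on its runway: hold it there for a moment with the springs giving a few millimetres, and never pull or push on the tray harder than 22 N. Then unhook it, leaving the tray drawn out, and lay the hook level back in its cradle. The cutters are sharp: touch the tray with nothing but the hook, and do not disturb the other things on the bench.

Things in the scene. Friction and masses are not known exactly. Their poses are not given: they have to be found in the camera images.
- hook: Pull hook, 0.2 kg, lying level in its cradle. Origin: middle of the handle's underside; x towards the prong, z up. Wooden handle along x, 92 mm long plus a 28 mm wide steel ferrule at each end, 24 mm wide, 28 mm tall; grip it across y in the middle, bare for 58 mm between the cradle's saddles. A 7 mm round shank runs from it at z = 14 mm to x = 142 mm, then turns down as the prong.
- prong_tip (a point): Lowest point of the hook's prong, at x 137, y 0, z -32 mm in the hook's frame; axes as the hook. The prong is 7 mm thick and slants back a little from the shank's end to the tip; 12 mm above the tip its axis is at x = 138 mm.
- cradle: Fixed wooden cradle of the hook, 110 x 70 mm. Origin: middle of its underside, on the bench. Two saddles 10 mm thick at x = -34 and 34 mm carry the handle's underside at z = 45 mm, between lips that flare outward (about 32 mm apart at the bottom, up to z = 59 mm). The hook lies along the cradle's x, origin over origin within 3 mm, prong out beyond +x and 13 mm above the bench.
- till: Fixed dark wooden till. Base 12 mm thick, 150 mm wide; a covered bay (x 0 to 185 mm, roof top at z = 82 mm) and before it an open runway (x 0 to -185 mm) between side rails 95 mm apart with tops at z = 30 mm. Origin: on the bench under the middle of the bay's mouth, z up. The tray slides out along -x. The sprung stop stands on the runway.
- bay_mouth (a point): Middle of the bay's mouth on the till's base, 12 mm above the till's origin; axes as the till. The sprung stop's pad faces are 90 to 135 mm out from here towards -x; where exactly is not reported and differs every time. Pads and the steel blocks behind them (to 46 mm behind the pad faces) stand at both sides of the runway, tops 34 mm above the bench, 56 mm apart: eye and prong pass between.
- tray: Open wooden tray of router cutters, 160 (x) by 90 by 34 mm tall, 0.4 to 0.75 kg, sliding loose on the till's base with 2.5 mm play each side, drag 1 to 9 N. Origin: middle of its underside, z up, front face at x = -80 mm. It starts in the bay with its front 0 to 12 mm out of the mouth and the eye in the open.
- eye (a point): Centre of the tray's steel eye: a level ring of 4 mm wire whose hole, 18 mm across, runs straight up and down. It is 24 mm in front of the tray's front face, 18 mm above the till's base, 30 mm above the bench. Axes as the tray.
- tray_front (a point): Middle of the lower edge of the tray's front face; axes as the tray. This face meets the sprung stop.
- buffer (a joint): How far the sprung stop's two black rubber pads are pressed in, in m: 0 at rest, 0.006 at their end, where they stop hard. Preloaded springs: they begin to yield at about 5 N and stiffen by 1.2 N per mm (together), and are damped (0.6 N per cm/s), so pull slowly. They may push the tray back a few mm when the pull is eased.
- tape: A cardboard-brown roll of tape, 84 mm across and 40 mm tall, lying on top of the till; leave alone.
- offcut: A softwood offcut, 130 x 50 x 35 mm, on the bench; leave alone.
- gluepot: A closed metal can, 68 mm across, 100 mm tall, on the bench beyond the till; leave alone.
- mallet: A wooden hammer-shaped mallet lying on the bench; leave alone.
- battery: A black battery pack, 110 x 75 x 55 mm, on the bench near the hook's cradle; leave alone.
- driver: A screwdriver lying on the bench; leave alone.
There are look-alikes about, which are no part of the job. Leave any blue look-alike of the hook alone.

How it is judged:
By the outcome, as a careful person would: the job done as asked, in the order asked, and still so for the second after the job is handed in, with the robot touching nothing.
It also fails if it takes over 72 s, if anything falls off the work surface, if the arm or the gripper's body presses on something with over 40 N, if the wrist force passes 120 N, or if a joint passes its speed limit or range.

## Robot

A 6-joint arm with a two-finger parallel gripper is mounted at the origin on the work surface. World frame = base frame: x ahead of the robot, y to its left, z up, the work surface at z = 0. Lengths are in m, angles in rad, forces in N, time in s.
With the tool pointing down it reaches from about 0.375 to 0.9 m from the base axis. Payload 3.1 kg.
Tool frame: the origin (TCP) lies on the centre line of the jaws, within the pads' length; the fingertips stand 17 mm ahead of it and the grasp point (between the pads) lies 2 mm behind it; y points along the fingers, z is the direction in which the jaws open and shut, and the axes are right-handed (so a half turn about y gives the same grasp; the last joint's range is limited). The gripper opens to 85 mm and grips with 20 to 120 N. Pads are 22 mm wide; open, the fingers measure 114 mm over their backs; the gripper's body (76 mm by 85 mm) begins 54 mm behind the grasp point. The pads swing forward as they close: fully open they stand 13 mm farther back than shut.
Start: joints at [1.022, 0.527, 1.433, -0, 1.181, -0.178], TCP at [0.226, 0.583, 0.211] pointing down, gripper open.
Joint ranges: [-3.08, 3.08], [-0.75, 2.2], [0.22, 2.44], [-1.43, 4.57], [0, 2.65], [-2.85, 2.85]. Speed limits (rad/s): [2.79, 2.79, 3.14, 3.14, 3.14, 3.14].

## Interface

Orientations are given as a unit quaternion [x, y, z, w].
In Python, from station import manip gives the robot as it stands.
- The arm moves only by the shell command python3 -m handwheel 'ROWS' [FORCE]. ROWS is JSON, one flat list of numbers, 7 for each row, row after row: the shift along the tool's x, y, z in cm, then the turn, a rotation vector about the tool's x, y, z in rad, then the finger opening in cm, from 0 to 8.54. A call has 1 to 10 rows; each row is the pose to reach, as a shift and turn from the pose commanded when the call began, along the tool's axes at that moment; what a row does not reach only later rows make up. A row lasts 1/12 s, in which the tool goes at most 41.7 mm and 7.16 degrees, less where a joint would pass 70% of its speed; a pose out of reach is approached as far as the arm can. A call with a gripper value outside its range is refused whole. The fingers move at their own pace and stop on an object; FORCE is the grip in N (left out, the last holds). Time passes only in rows, so rows that repeat a pose let the fingers close. It gives the time, the measured TCP pose, the force and the opening at its end, in the units of the state.
- manip.sense(): the state, without advancing time (a new reading comes with each control period).
- manip.snapshot(name): name is "scene" or "top"; returns a dict with "frame" (384x512x3 uint8, red, green, blue), "depth" (384x512 float32, m along the optical axis (not along the pixel's ray), 0 where there is no reading), "camera_matrix" (3x3 intrinsics, pixels), "rvec" (rotation vector, rad) and "tvec" (3), from world to camera coordinates, as OpenCV has them. Camera axes: x right, y down, z forward; pixel columns grow to the right and rows downward; lengths in m; the calibration is good to about 2 mm. A picture is of the moment at which its call begins.
- manip.sign_off(): hands the job in, once; it reports no verdict.
The state is a dict: "t": time; "q": joint angles; "qd": joint speeds; "tau": joint torques, N m; "tcp_pos": TCP position; "tool_rot": TCP orientation; "force": force on the tool from outside, world axes, zero at the start; "ft_torque": the same for the moment, N m; "finger_gap": opening from 0.0 (shut) to 1.0 (fully open).
Only numpy, scipy, OpenCV 4.12 (cv2) and the standard library are available. Lean on these libraries where they do the work, as an engineer would, in place of code of your own. Each camera call takes 0.05 s, during which the arm holds its last target.

## Working session

There is one attempt and no reset: what is moved stays moved. The work goes in short steps, Python scripts to look and compute and a shell command to move; the robot and the scene stay as the last step left them, time stands still between calls to the robot, and variables do not carry over. Pictures are saved under pics/ and viewed, and the job is handed in when it is done.

```bash
ls; mkdir -p pics
cat > h.py <<'E'
import numpy as np, cv2, json
from station import manip
def snap(n):
    s=manip.snapshot(n); K=np.array(s["camera_matrix"]); R=cv2.Rodrigues(np.array(s["rvec"]))[0]; t=np.array(s["tvec"]).ravel()
    return s,K,R,t
def cloud(s,K,R,t):
    d=s["depth"]; v,u=np.mgrid[:d.shape[0],:d.shape[1]]
    p=np.stack([(u-K[0,2])/K[0,0]*d,(v-K[1,2])/K[1,1]*d,d],-1)
    w=(p-t)@R; w[d==0]=np.nan; return w
def ray(u,v,z,K,R,t):
    c=-R.T@t; d=R.T@np.array([(u-K[0,2])/K[0,0],(v-K[1,2])/K[1,1],1]); return c+d*(z-c[2])/d[2]
E
python3 - <<'E'
from h import *
print(manip.sense())
for n in("scene","top"):
    s,K,R,t=snap(n); print(n,K.tolist(),(-R.T@t).round(3)); cv2.imwrite(f"pics/{n}0.png",s["frame"][:,:,::-1])
    np.savez(f"{n}0.npz",frame=s["frame"],depth=s["depth"],K=K,R=R,t=t)
E
```

```text
pics
{'t': 0.0, 'q': array([ 1.02147660e+00,  5.28497823e-01,  1.43392776e+00,  1.63610155e-05,
        1.18139616e+00, -1.78495593e-01]), 'qd': array([ 2.03984669e-03, -1.07041590e-03, -2.09053143e-03, -4.52752398e-04,
       -6.05870877e-05, -1.25663360e-04]), 'tau': array([-3.29338018e-04, -4.42357600e+01, -1.78020197e+01, -2.48314154e-04,
        8.41474277e-03, -7.00795070e-06]), 'tcp_pos': array([0.22604498, 0.58186142, 0.21030613]), 'tool_rot': array([ 0.69572098, -0.13064382,  0.13007281, -0.69425181]), 'force': array([ 0.02562088,  0.33295949, -0.59809146]), 'ft_torque': array([ 0.00072782, -0.017174  , -0.01521728]), 'finger_gap': 0.9985387495079829}
scene [[428.3611323749372, 0.0, 263.0261073624692], [0.0, 428.3611323749372, 188.10563111140507], [0.0, 0.0, 1.0]] [ 1.164 -0.651  0.834]
top [[359.7513476261337, 0.0, 257.6236697907647], [0.0, 359.7513476261337, 194.02060148971577], [0.0, 0.0, 1.0]] [ 0.389 -0.054  1.038]
```

View pics/scene0.png

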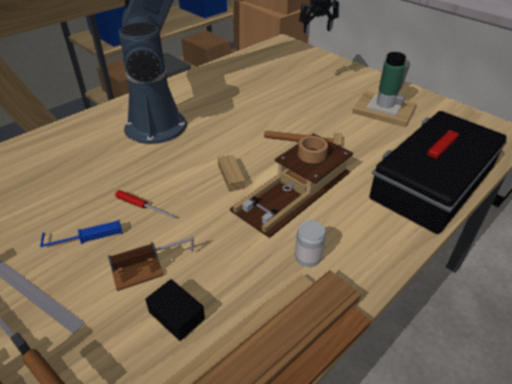

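View pics/top0.png

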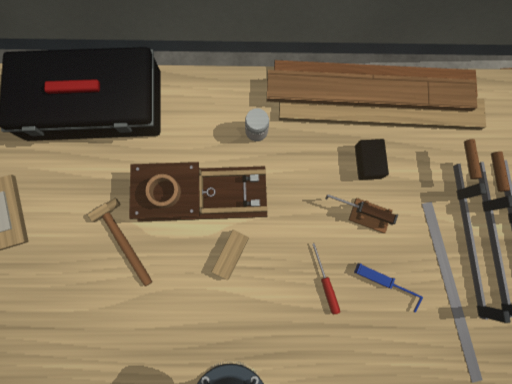

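Scene: the till is at top (131–267,163–220), with the bay on the left, eye at ~(210,192) and stop at ~(250,190). There are two hook candidates in the top view. The one at (372,214) is wood with a grey shank, lies in a brown cradle, and its prong is at ~(328,197). The other, at (388,283), is blue and lies on the bench, so it is the look-alike. The wooden one fits; I'll confirm it in a crop.

Run:
```python
import cv2,numpy as np
a=cv2.imread("pics/top0.png"); 
b=cv2.resize(a[175:245,310:410],None,fx=6,fy=6,interpolation=cv2.INTER_CUBIC)
c=cv2.resize(a[155:230,120:280],None,fx=5,fy=5,interpolation=cv2.INTER_CUBIC)
cv2.imwrite("pics/c1.png",b);cv2.imwrite("pics/c2.png",c)
a=cv2.imread("pics/scene0.png")
b=cv2.resize(a[225:295,95:210],None,fx=6,fy=6,interpolation=cv2.INTER_CUBIC)
c=cv2.resize(a[130:235,225:360],None,fx=5,fy=5,interpolation=cv2.INTER_CUBIC)
cv2.imwrite("pics/c3.png",b);cv2.imwrite("pics/c4.png",c)
```

```text
(no output)
```

View pics/c1.png

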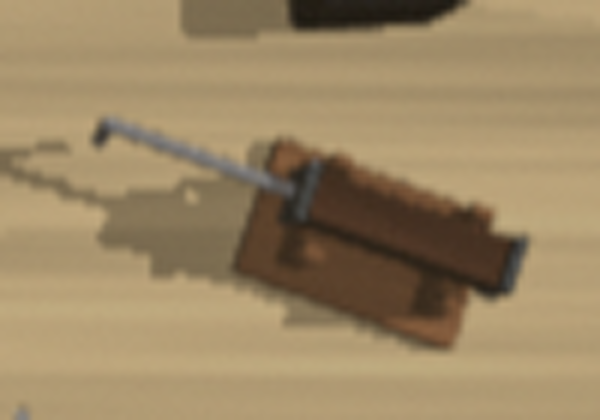

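View pics/c2.png

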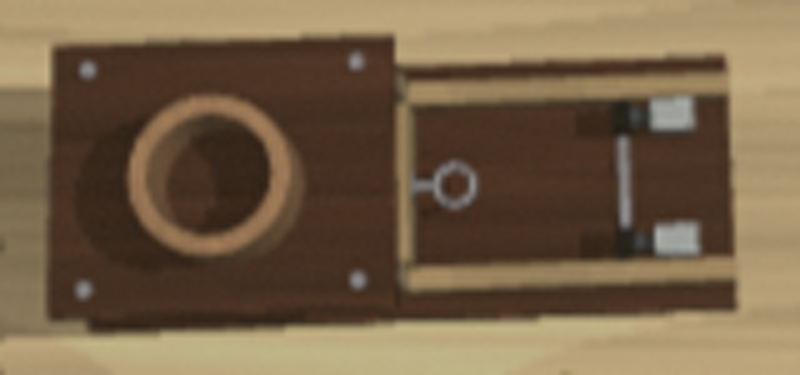

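View pics/c3.png

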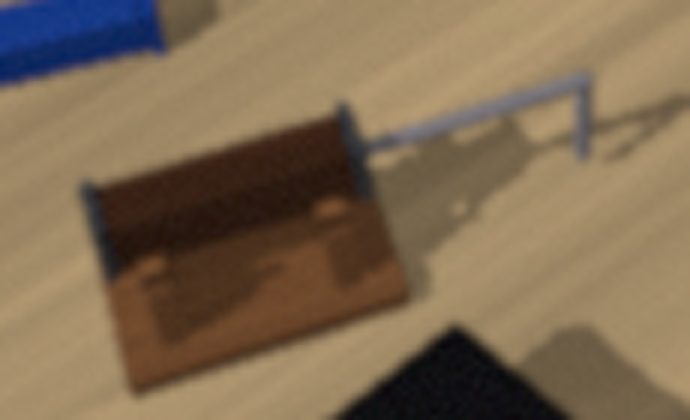

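View pics/c4.png

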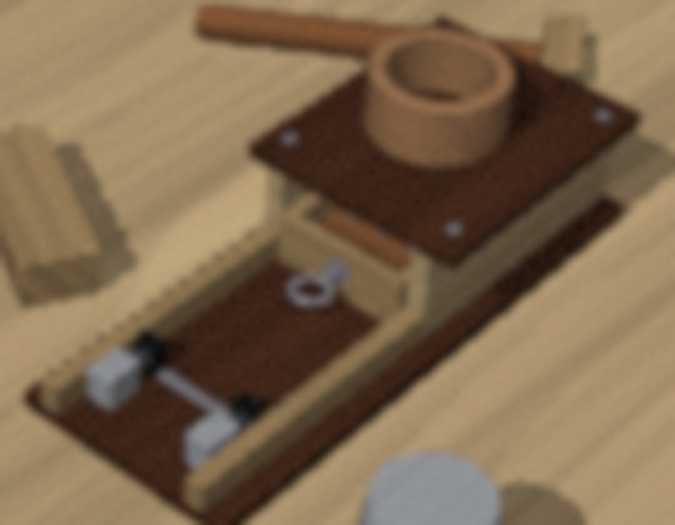

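The crops confirm it. c1 and c3 show the brown wooden-handled hook with grey ferrules lying in the cradle, with its steel prong turned down at c1 (103,128). c2 shows the eye ring at (455,185), the tray front at x≈405 and the pad faces at x≈618. Next I measure.

Run:
```python
from h import *
L=np.load("top0.npz");T=(L["K"],L["R"],L["t"]);S=np.load("scene0.npz");Q=(S["K"],S["R"],S["t"])
def P(x,y,ox,oy,f,z,c): return ray(ox+(x+.5)/f-.5,oy+(y+.5)/f-.5,z,*c)
pt=lambda *a:print(a[0],(a[1]*1000).round(1))
W=cloud(L,*T); 
# handle top points
m=(W[...,2]>.066)&(W[...,2]<.09); m[:, :340]=0;m[:,405:]=0;m[:195]=0;m[235:]=0
p=W[m];print("n",m.sum(),p.mean(0),np.median(p[:,2]))
r=cv2.minAreaRect((p[:,:2]*1000).astype(np.float32));print(r)
# shank tops
for n,x,y,z in[("shank end corner",103,124,.0625),("prong low (top)",100,138,.0165),("shank at handle",292,188,.0625),("ferA1",318,158,.073),("ferA2",296,222,.073),("ferB1",526,236,.073),("ferB2",508,296,.073)]: pt(n,P(x,y,310,175,6,z,T))
pt("prong tip scene",P(584,157,95,225,6,.013,Q)); pt("shank end scene",P(585,76,95,225,6,.0625,Q))
print("eye")
pt("top eye",P(455,185,120,155,5,.030,T)); pt("scene eye",P(311,290,225,130,5,.030,Q))
pt("trayfront top",P(405,185,120,155,5,.046,T))
for n,x,y,z in[("pad1",616,101,.034),("pad2",620,255,.034),("pad1b",616,133,.034),("pad2b",620,228,.034),("blk1",694,112,.034),("blk2",700,238,.034),("roofTR",394,36,.082),("roofBR",398,312,.082),("roofTL",52,46,.082),("roofBL",48,318,.082),("baseTR",726,56,.012),("baseBR",736,308,.012),("railT",727,85,.03),("railB",735,267,.03)]: pt(n,P(x,y,120,155,5,z,T))
for n,x,y,z in [("s roof right",637,118,.082),("s roof near",453,268,.082),("s roof left",252,148,.082),("s base L",28,398,.012)]: pt(n,P(x,y,225,130,5,z,Q))
print("cradle depth"); 
for u,v in [(354,197),(349,220),(384,232),(325,196),(327,195),(345,201)]: print(u,v,W[v,u].round(4))
```

```text
n 362 [ 0.50556122 -0.39830333  0.07234488] 0.07251494917951262
((505.91998291015625, -398.75775146484375), (105.08094787597656, 27.293420791625977), 69.41131591796875)
shank end corner [ 555.5 -263.4   62.5]
prong low (top) [ 556.5 -271.6   16.5]
shank at handle [ 526.2 -349.5   62.5]
ferA1 [ 538.6 -358.8   73. ]
ferA2 [ 509.2 -347.4   73. ]
ferB1 [ 503.3 -451.8   73. ]
ferB2 [ 476.1 -441.9   73. ]
prong tip scene [ 553.7 -270.3   13. ]
shank end scene [ 557.1 -266.7   62.5]
eye
top eye [569.7  60.4  30. ]
scene eye [569.5  61.   30. ]
trayfront top [566.7  86.4  46. ]
pad1 [618.3 -30.6  34. ]
pad2 [529.5 -33.7  34. ]
pad1b [599.6 -30.8  34. ]
pad2b [544.9 -33.6  34. ]
blk1 [612.2 -75.2  34. ]
blk2 [539.4 -78.7  34. ]
roofTR [642.9  89.7  82. ]
roofBR [491.6  83.   82. ]
roofTL [635.9 274.8  82. ]
roofBL [487.7 267.6  82. ]
baseTR [650.8 -94.4  12. ]
baseBR [502.3 -99.9  12. ]
railT [629.1 -94.2  30. ]
railB [523.6 -98.6  30. ]
s roof right [637.9 268.2  82. ]
s roof near [649.4  83.8  82. ]
s roof left [499.5  83.   82. ]
s base L [ 508.4 -102.2   12. ]
cradle depth
354 197 [ 5.615e-01 -3.572e-01 -3.000e-04]
349 220 [ 0.4923 -0.3361  0.0124]
384 232 [ 0.4582 -0.4348  0.0138]
325 196 [ 5.640e-01 -2.717e-01 -3.000e-04]
327 195 [ 0.5561 -0.2639  0.0633]
345 201 [ 0.5394 -0.3129  0.0643]
```

```bash
cat >> h.py <<'E'
from scipy.spatial.transform import Rotation as Ro
def delta(pos,xyaw_deg,st=None):
    """tool x axis horizontal at yaw, tool y down"""
    st=st or manip.sense(); R0=Ro.from_quat(st["tool_rot"]).as_matrix()
    a=np.radians(xyaw_deg); x=np.array([np.cos(a),np.sin(a),0]); y=np.array([0,0,-1.]); Rt=np.stack([x,y,np.cross(x,y)],1)
    print("shift cm",(R0.T@(np.array(pos)-st["tcp_pos"])*100).round(2),"rot",Ro.from_matrix(R0.T@Rt).as_rotvec().round(4))
E
python3 - <<'E'
from h import *
s=manip.sense();print(Ro.from_quat(s["tool_rot"]).as_matrix().round(3))
L=np.load("top0.npz");T=(L["K"],L["R"],L["t"]);W=cloud(L,*T)
m=(W[...,2]>.045)&(W[...,2]<.06);m[:,:350]=0;m[:,395:]=0;m[190:]=0
p=W[m];print("battery",p.min(0),p.max(0))
a=np.radians(69.7);h=np.array([np.cos(a),np.sin(a)])
c=np.array([.5065,-.3995])
print(c+h*.137)
for y in(69.7,249.7):
    delta([c[0],c[1],.18],y)
E
```

```text
[[ 0.932 -0.001  0.362]
 [-0.362 -0.002  0.932]
 [-0.    -1.    -0.002]]
battery [ 0.6103327  -0.47837394  0.04507834] [ 0.92525179 -0.34254951  0.05956541]
[ 0.55403018 -0.27100922]
shift cm [ 61.7    3.18 -81.31] rot [ 1.2000e-03 -1.5873e+00 -1.8000e-03]
shift cm [ 61.7    3.18 -81.31] rot [1.8000e-03 1.5543e+00 1.2000e-03]
```

```bash
python3 -m handwheel '[41.1,0,-35.7,0,1.2,0,6, 41.1,0,-35.7,0,1.2,0,6, 41.1,0,-35.7,0,1.2,0,6, 41.1,0,-35.7,0,1.2,0,6, 41.1,0,-35.7,0,1.2,0,6, 41.1,0,-35.7,0,1.2,0,6, 41.1,0,-35.7,0,1.2,0,6, 41.1,0,-35.7,0,1.2,0,6, 41.1,0,-35.7,0,1.2,0,6, 41.1,0,-35.7,0,1.2,0,6]' 60
python3 -c "
from h import *
delta([.5065,-.3995,.15],249.7)"
```

```text
t: 0.93
tcp_pos: [0.4209, 0.2119, 0.2112]
tool_rot: [-0.499, 0.501, -0.501, 0.499]
force: [1.3, 0.8, -0.0]
finger_gap: 0.703
shift cm [61.1   6.12  8.89] rot [4.000e-04 3.491e-01 1.000e-04]
```

```bash
python3 -m handwheel '[61.1,3,8.9,0,0.349,0,6, 61.1,3,8.9,0,0.349,0,6, 61.1,3,8.9,0,0.349,0,6, 61.1,3,8.9,0,0.349,0,6, 61.1,3,8.9,0,0.349,0,6, 61.1,3,8.9,0,0.349,0,6, 61.1,3,8.9,0,0.349,0,6, 61.1,3,8.9,0,0.349,0,6, 61.1,3,8.9,0,0.349,0,6, 61.1,3,8.9,0,0.349,0,6]'
python3 -c "
from h import *
delta([.5065,-.3995,.12],249.7)"
```

```text
t: 1.77
tcp_pos: [0.4802, -0.2, 0.1907]
tool_rot: [-0.405, 0.58, -0.579, 0.405]
force: [1.1, -0.3, 0.9]
finger_gap: 0.703
shift cm [17.85  7.06  9.31] rot [ 0.0007  0.0047 -0.0004]
```

```bash
python3 -m handwheel '[17.8,4,9.3,0,0.005,0,6, 17.8,4,9.3,0,0.005,0,6, 17.8,7,9.3,0,0.005,0,6, 17.8,7,9.3,0,0.005,0,6, 17.8,7,9.3,0,0.005,0,6, 17.8,7,9.3,0,0.005,0,6, 17.8,7,9.3,0,0.005,0,6, 17.8,7,9.3,0,0.005,0,6, 17.8,7,9.3,0,0.005,0,6]'
python3 -c "
from h import *
delta([.5065,-.3995,.058],249.7)
s,K,R,t=snap('scene');cv2.imwrite('pics/s1.png',cv2.resize(s['frame'][200:310,70:220,::-1],None,fx=5,fy=5))"
```

```text
t: 2.52
tcp_pos: [0.5069, -0.3954, 0.1214]
tool_rot: [-0.404, 0.58, -0.58, 0.404]
force: [0.8, 0.6, 0.3]
finger_gap: 0.701
shift cm [0.41 6.34 0.11] rot [ 0.001   0.0012 -0.0009]
```

View pics/s1.png

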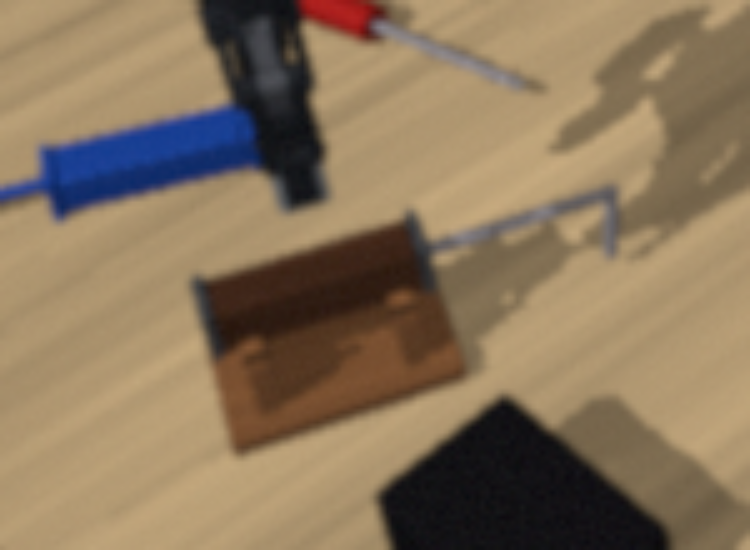

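The gripper is above the middle of the handle at crop (300,190), so I descend.

```bash
python3 -c "
from h import *
delta([.5065,-.3995,.058],249.7)"; python3 -m handwheel '[0,2.1,0,0,0,0,6, 0,4.2,0,0,0,0,6, 0,5.5,0,0,0,0,6, 0,6.3,0,0,0,0,6, 0,6.3,0,0,0,0,6, 0,6.3,0,0,0,0,6]'
python3 -c "
from h import *
delta([.5065,-.3995,.058],249.7)
s,K,R,t=snap('scene');cv2.imwrite('pics/s2.png',cv2.resize(s['frame'][200:310,70:220,::-1],None,fx=5,fy=5))
s,K,R,t=snap('top');cv2.imwrite('pics/t2.png',cv2.resize(s['frame'][165:245,310:420,::-1],None,fx=6,fy=6))"
```

```text
shift cm [0.43 6.38 0.08] rot [ 0.0003  0.0018 -0.0005]
t: 3.07
tcp_pos: [0.5074, -0.3966, 0.0584]
tool_rot: [0.404, -0.58, 0.58, -0.404]
force: [0.7, 0.1, 0.4]
finger_gap: 0.702
shift cm [0.3  0.04 0.02] rot [-0.     0.001 -0.   ]
```

View pics/s2.png

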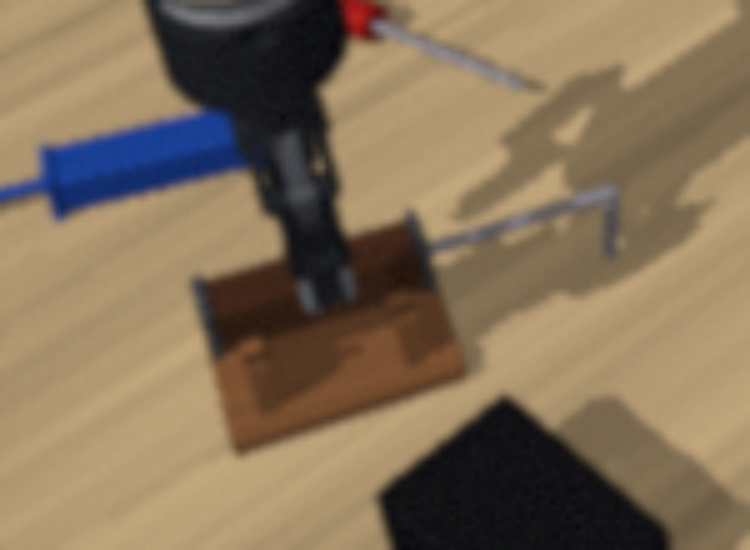

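View pics/t2.png

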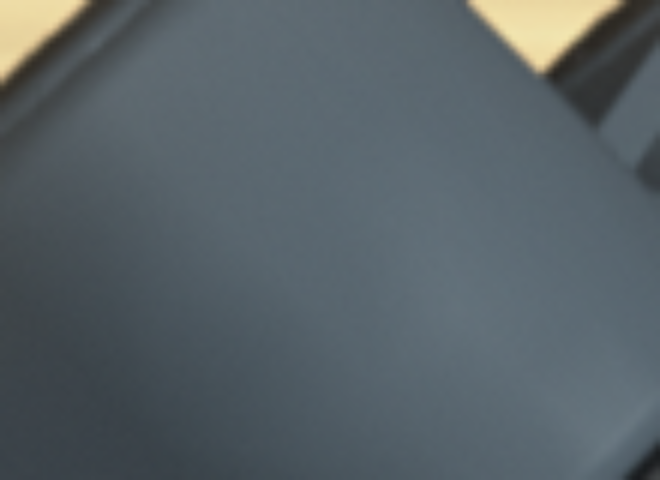

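The fingers straddle the middle of the handle at crop (325,290), clear of the ferrules at (208,315) and (420,250). I close them now.

```bash
python3 -m handwheel '[0,0,0,0,0,0,3, 0,0,0,0,0,0,1.5, 0,0,0,0,0,0,1.5, 0,0,0,0,0,0,1.5, 0,0,0,0,0,0,1.5, 0,0,0,0,0,0,1.5]' 120; python3 -c "
from h import *
s=manip.sense();print(s['force'],s['ft_torque'],s['finger_gap'],s['tcp_pos'])"
```

```text
t: 3.67
tcp_pos: [0.5071, -0.3971, 0.0582]
tool_rot: [0.404, -0.58, 0.58, -0.404]
force: [0.5, -0.1, 0.6]
finger_gap: 0.179
[ 0.45658562 -0.0688579   0.60241143] [-0.03707237 -0.05689155 -0.0071022 ] 0.17888240053366627 [ 0.50711686 -0.39710432  0.05818962]
```

```bash
python3 -m handwheel '[0,0,0,0,0,0,1.0, 0,0,0,0,0,0,1.0, 0,0,0,0,0,0,1.0]' 120; python3 -c "
from h import *
s,K,R,t=snap('scene');cv2.imwrite('pics/s3.png',cv2.resize(s['frame'][220:300,85:205,::-1],None,fx=6,fy=6))"
```

```text
t: 3.92
tcp_pos: [0.5071, -0.397, 0.058]
tool_rot: [-0.404, 0.58, -0.58, 0.404]
force: [-0.2, 0.3, -0.1]
finger_gap: 0.119
```

View pics/s3.png

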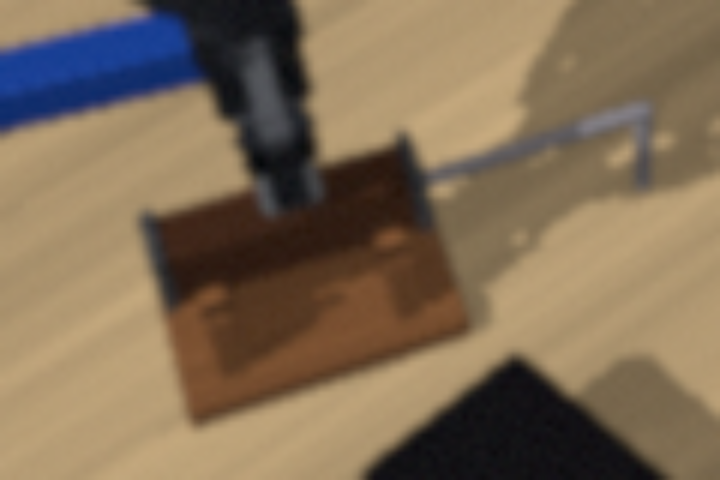

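Run:
```python
from h import *
S=np.load("scene0.npz");K,R,t=S["K"],S["R"],S["t"]
pj=lambda p:(lambda c:(K@(c/c[2]))[:2].round(1))(R@np.array(p)+t)
st=manip.sense();print(Ro.from_quat(st["tool_rot"]).as_matrix().round(3))
for z in(.041,.058,.073,.1,.15): print(z,pj([.507,-.397,z]))
a=np.radians(69.7);h=np.array([np.cos(a),np.sin(a),0]);n=np.array([-h[1],h[0],0]);c=np.array([.5065,-.3995,0])
for x in(-.05,.05):
  for y in(-.014,.014):
    for z in(.045,.073): print("hook",x,y,z,pj(c+h*x+n*y+[0,0,z]))
s,K,R,t=snap('scene');W=cloud(s,K,R,t)
for u,v in[(133,253),(133,245),(130,240),(145,252),(120,257),(120,262),(145,257)]:print(u,v,W[v,u].round(4))
cv2.imwrite('pics/s4.png',cv2.resize(s['frame'][180:300,85:205,::-1],None,fx=5,fy=5))
```

```text
[[-0.347 -0.     0.938]
 [-0.938  0.    -0.347]
 [-0.    -1.    -0.   ]]
0.041 [135.4 261.1]
0.058 [134.1 256.3]
0.073 [132.9 252.1]
0.1 [130.7 244.3]
0.15 [126.4 228.9]
hook -0.05 -0.014 0.045 [113.3 271.9]
hook -0.05 -0.014 0.073 [110.6 264.1]
hook -0.05 0.014 0.045 [111.1 263. ]
hook -0.05 0.014 0.073 [108.4 255.2]
hook 0.05 -0.014 0.045 [156.7 257.9]
hook 0.05 -0.014 0.073 [154.9 250. ]
hook 0.05 0.014 0.045 [153.8 249.5]
hook 0.05 0.014 0.073 [152.  241.7]
133 253 [ 0.5218 -0.4031  0.0874]
133 245 [ 0.5636 -0.4146  0.1575]
130 240 [ 0.561  -0.4168  0.1726]
145 252 [ 0.5248 -0.3766  0.0715]
120 257 [ 0.4997 -0.4259  0.0738]
120 262 [ 0.5078 -0.432   0.0684]
145 257 [ 0.5266 -0.3803  0.0584]
```

View pics/s4.png

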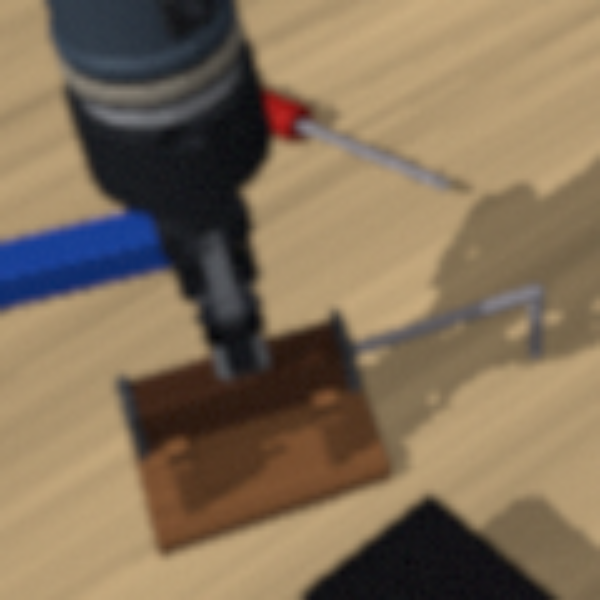

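Run:
```python
from h import *
S=np.load("scene0.npz");K,R,t=S["K"],S["R"],S["t"];W=cloud(S,K,R,t)
pj=lambda p:(lambda c:(K@(c/c[2]))[:2].round(1))(R@np.array(p)+t)
for z in(.194,.211,.24):print(z,pj([.226,.583,z]))
w=W[0:35,290:350];m=(np.hypot(w[...,0]-.226,w[...,1]-.583)<.09)&(w[...,2]>.1)
print(m.sum(), w[m].min(0) if m.any() else 0)
a=S["frame"][0:45,280:360,::-1];cv2.imwrite("pics/g0.png",cv2.resize(a,None,fx=8,fy=8))
s,K,R,t=snap('scene');W=cloud(s,K,R,t)
w=W[236:258,124:140];
for v in range(236,260):print(v,[ (round(float(W[v,u,0]),3),round(float(W[v,u,2]),3)) for u in (129,131,133,135,137)])
```

```text
0.194 [315.8  45.4]
0.211 [316.3  40.9]
0.24 [317.1  33.1]
812 [0.18975149 0.50789472 0.24412796]
236 [(0.558, 0.181), (0.558, 0.178), (0.531, 0.145), (0.532, 0.144), (0.402, -0.002)]
237 [(0.557, 0.178), (0.561, 0.179), (0.553, 0.167), (0.557, 0.168), (0.406, -0.001)]
238 [(0.559, 0.177), (0.56, 0.176), (0.554, 0.166), (0.564, 0.174), (0.411, 0.0)]
239 [(0.558, 0.174), (0.563, 0.176), (0.565, 0.175), (0.568, 0.175), (0.568, 0.172)]
240 [(0.562, 0.176), (0.563, 0.174), (0.567, 0.174), (0.569, 0.173), (0.568, 0.169)]
241 [(0.564, 0.175), (0.567, 0.175), (0.569, 0.175), (0.571, 0.173), (0.571, 0.17)]
242 [(0.565, 0.173), (0.568, 0.173), (0.57, 0.172), (0.572, 0.172), (0.574, 0.171)]
243 [(0.565, 0.171), (0.567, 0.17), (0.57, 0.17), (0.572, 0.169), (0.571, 0.165)]
244 [(0.566, 0.169), (0.57, 0.17), (0.57, 0.168), (0.567, 0.161), (0.566, 0.156)]
245 [(0.567, 0.167), (0.566, 0.164), (0.567, 0.161), (0.561, 0.152), (0.559, 0.145)]
246 [(0.563, 0.16), (0.556, 0.15), (0.56, 0.151), (0.557, 0.144), (0.553, 0.136)]
247 [(0.556, 0.15), (0.555, 0.146), (0.543, 0.129), (0.543, 0.125), (0.547, 0.1
[... 309 characters left out ...]
, (0.53, 0.099), (0.524, 0.089)]
252 [(0.518, 0.093), (0.527, 0.1), (0.523, 0.092), (0.53, 0.097), (0.523, 0.085)]
253 [(0.519, 0.092), (0.524, 0.094), (0.524, 0.09), (0.527, 0.09), (0.529, 0.088)]
254 [(0.518, 0.087), (0.526, 0.093), (0.526, 0.09), (0.525, 0.085), (0.52, 0.075)]
255 [(0.516, 0.082), (0.524, 0.088), (0.521, 0.081), (0.518, 0.073), (0.521, 0.073)]
256 [(0.51, 0.072), (0.514, 0.073), (0.518, 0.074), (0.52, 0.072), (0.523, 0.073)]
257 [(0.513, 0.072), (0.515, 0.071), (0.521, 0.074), (0.521, 0.071), (0.522, 0.068)]
258 [(0.517, 0.074), (0.518, 0.072), (0.519, 0.07), (0.522, 0.069), (0.522, 0.065)]
259 [(0.514, 0.068), (0.517, 0.068), (0.52, 0.067), (0.517, 0.06), (0.521, 0.061)]
```

View pics/g0.png

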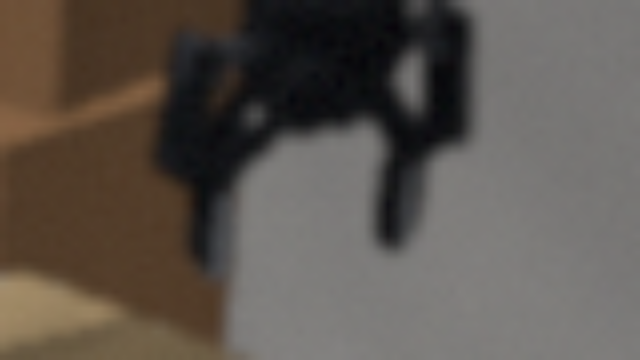

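The picture disagrees with the reported tool point. The fingers closed above the handle: depth puts the tips at z≈0.08, while the report implies 0.041. In the first picture the open tips were at 0.244 with the TCP at 0.211. So the real tips sit about 39 mm farther back along the tool axis than stated, while the lateral position agrees. I'll reopen, go down by that much, and check by camera.

```bash
python3 -m handwheel '[0,0,0,0,0,0,6, 0,0,0,0,0,0,6, 0,0,0,0,0,0,6, 0,0,0,0,0,0,6, 0.3,1,0,0,0,0,6, 0.3,2,0,0,0,0,6, 0.3,3,0,0,0,0,6, 0.3,3.9,0,0,0,0,6,0.3,3.9,0,0,0,0,6]' 120; python3 -c "
from h import *
s,K,R,t=snap('scene');cv2.imwrite('pics/s5.png',cv2.resize(s['frame'][200:300,85:205,::-1],None,fx=6,fy=6))
print(manip.sense()['force'])"
```

```text
t: 4.82
tcp_pos: [0.5045, -0.3982, 0.016]
tool_rot: [-0.404, 0.582, -0.578, 0.404]
force: [0.1, -0.0, 0.5]
finger_gap: 0.706
[ 0.50920736 -0.02684024 -0.21673905]
```

View pics/s5.png

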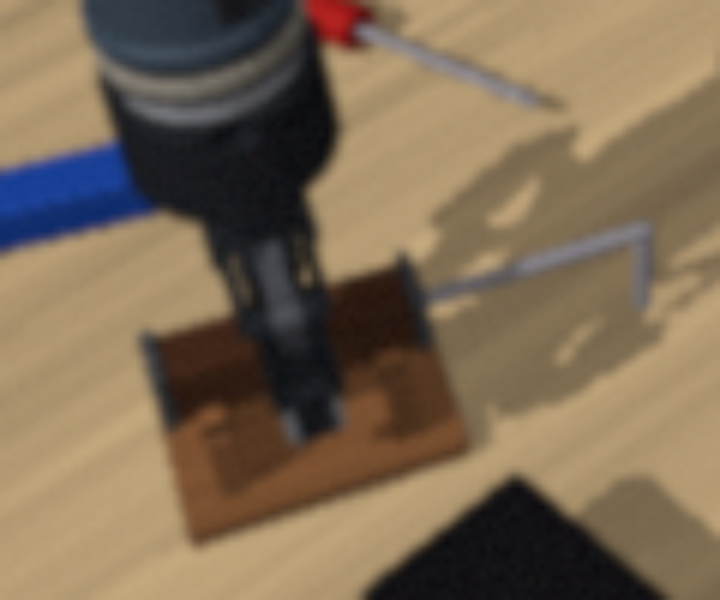

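The near finger now reaches below the handle beside it, with its tip at crop (312,430). Closing.

```bash
python3 -m handwheel '[0,0,0,0,0,0,3, 0,0,0,0,0,0,2, 0,0,0,0,0,0,1.5, 0,0,0,0,0,0,1.5, 0,0,0,0,0,0,1.5, 0,0,0,0,0,0,1.5]' 120; python3 -c "
from h import *
s=manip.sense();print(s['force'],s['ft_torque'],s['finger_gap'],s['tcp_pos'])"
```

```text
t: 5.37
tcp_pos: [0.5065, -0.4003, 0.0199]
tool_rot: [0.404, -0.58, 0.581, -0.404]
force: [-0.0, 0.2, 3.6]
finger_gap: 0.264
[-0.02768967  0.24064605  3.64463195] [ 0.07048434 -0.01496525  0.00291993] 0.26440885274236486 [ 0.50652067 -0.40027239  0.01991473]
```

```bash
python3 -m handwheel '[0,-0.5,0,0,0,0,1.5, 0,-1,0,0,0,0,1.5, 0,-1.5,0,0,0,0,1.5, 0,-2.5,0,0,0,0,1.5, 0,-4,0,0,0,0,1.5, 0,-5.5,0,0,0,0,1.5, 0,-6.5,0,0,0,0,1.5, 0,-6.5,0,0,0,0,1.5]'
python3 - <<'E'
from h import *
print(manip.sense()["tcp_pos"],manip.sense()["force"],manip.sense()["ft_torque"])
for n,b in(("scene",(190,300,85,205)),("top",(150,240,300,420))):
  s,K,R,t=snap(n);cv2.imwrite(f'pics/{n}6.png',cv2.resize(s['frame'][b[0]:b[1],b[2]:b[3],::-1],None,fx=6 if n=="top" else 5,fy=6 if n=="top" else 5,interpolation=cv2.INTER_CUBIC))
  np.savez(f"{n}6.npz",frame=s["frame"],depth=s["depth"],K=K,R=R,t=t)
E
```

```text
t: 6.03
tcp_pos: [0.5075, -0.4013, 0.0872]
tool_rot: [0.404, -0.578, 0.582, -0.404]
force: [1.0, -0.7, -1.7]
finger_gap: 0.262
[ 0.50749143 -0.40131799  0.08719831] [ 0.95888404 -0.69191217 -1.68218076] [-0.05943425 -0.04172331 -0.00049077]
```

View pics/scene6.png

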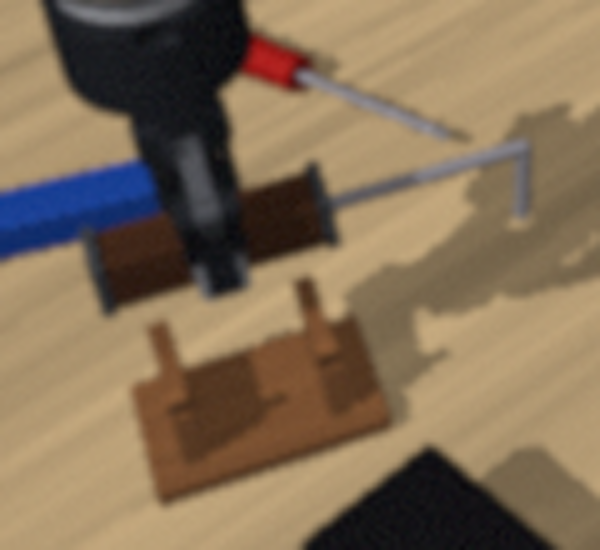

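View pics/top6.png

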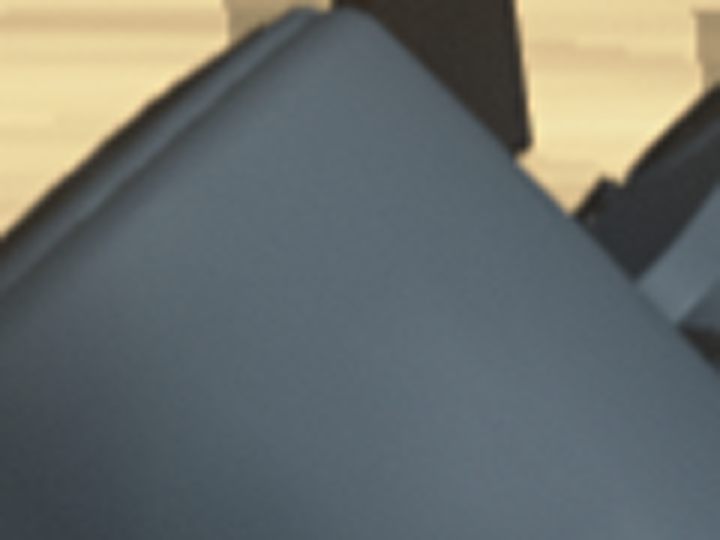

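The hook is held level (prong tip at crop (522,213)) and the cradle is empty. I check the in-hand offset from the prong tip, then work out the move to the eye.

Run:
```python
from h import *
S=np.load("scene6.npz");K,R,t=S["K"],S["R"],S["t"]
st=manip.sense();Rm=Ro.from_quat(st["tool_rot"]).as_matrix();print(st["tcp_pos"],Rm.round(3))
hx=-Rm[:,0]
print("pred tip",st["tcp_pos"]+hx*.137+[0,0,-.007])
print("meas tip @z.08",ray(85+(522.5)/5-.5,190+(214.5)/5-.5,.080,K,R,t)); print("shank end pred",st["tcp_pos"]+hx*.142+[0,0,.0425],ray(85+525.5/5-.5,190+145.5/5-.5,.1295,K,R,t))
delta([.5748,-.0772,.087],272.1)
```

```text
[ 0.5061684  -0.39996514  0.08464044] [[-0.347  0.001  0.938]
 [-0.938 -0.001 -0.347]
 [ 0.    -1.     0.001]]
pred tip [ 0.5536549  -0.27145822  0.07757633]
meas tip @z.08 [ 0.5534671  -0.27098426  0.08      ]
shank end pred [ 0.55538799 -0.26676818  0.12707399] [ 0.56011335 -0.26828182  0.1295    ]
shift cm [-32.65  -0.26  -4.75] rot [-0.0007 -0.3906  0.0006]
```

```bash
python3 -m handwheel '[-2,-0.3,-0.3,0,-0.03,0,1.5, -5,-0.3,-0.8,0,-0.07,0,1.5, -9,-0.3,-1.4,0,-0.12,0,1.5, -13,-0.3,-1.9,0,-0.16,0,1.5, -17,-0.3,-2.5,0,-0.21,0,1.5, -21,-0.3,-3.1,0,-0.26,0,1.5, -25,-0.3,-3.7,0,-0.3,0,1.5, -29,-0.3,-4.25,0,-0.35,0,1.5, -31.5,-0.3,-4.6,0,-0.38,0,1.5, -32.6,-0.3,-4.75,0,-0.39,0,1.5]'
python3 -m handwheel '[0,0,0,0,0,0,1.5,0,0,0,0,0,0,1.5,0,0,0,0,0,0,1.5]'
python3 - <<'E'
from h import *
delta([.5748,-.0772,.087],272.1)
st=manip.sense();Rm=Ro.from_quat(st["tool_rot"]).as_matrix();print(st["tcp_pos"]-Rm[:,0]*.137+[0,0,-.007],st["force"],st["ft_torque"])
for n,b in(("scene",(110,230,225,355)),("top",(150,240,180,300))):
  s,K,R,t=snap(n);cv2.imwrite(f'pics/{n}7.png',cv2.resize(s['frame'][b[0]:b[1],b[2]:b[3],::-1],None,fx=5,fy=5,interpolation=cv2.INTER_CUBIC))
  np.savez(f"{n}7.npz",frame=s["frame"],depth=s["depth"],K=K,R=R,t=t)
E
```

```text
t: 6.97
tcp_pos: [0.5736, -0.0732, 0.086]
tool_rot: [0.51, -0.491, 0.488, -0.51]
force: [-1.0, -0.6, -2.5]
finger_gap: 0.266
t: 7.22
tcp_pos: [0.5744, -0.079, 0.0867]
tool_rot: [0.509, -0.491, 0.491, -0.508]
force: [0.4, -1.0, -2.5]
finger_gap: 0.264
shift cm [-0.18 -0.03  0.05] rot [ 0.0004 -0.002   0.0005]
[0.56964843 0.05787728 0.07966952] [ 0.35816726 -0.96422975 -2.46403761] [-0.03380395 -0.00884675  0.00675481]
```

View pics/scene7.png

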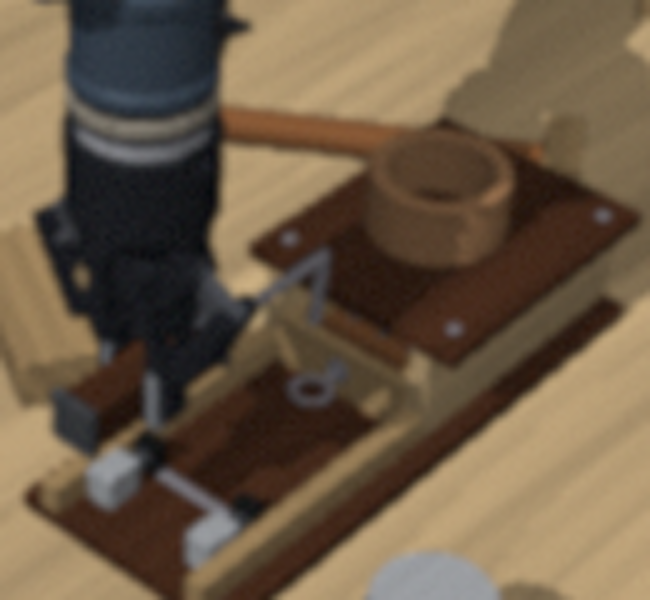

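View pics/top7.png

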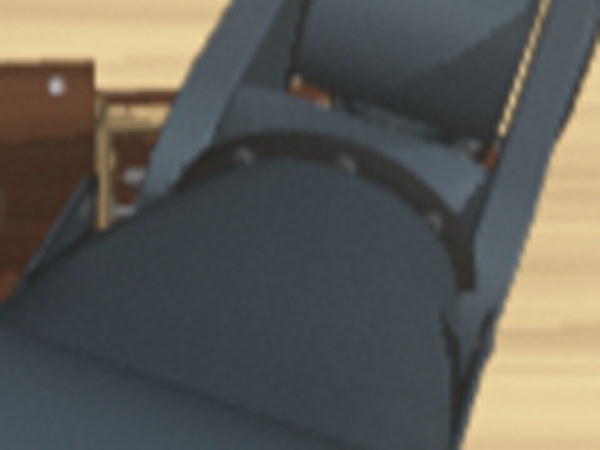

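In the scene view the prong tip is at crop (317,318) and the eye ring at (311,389). Now I compare them.

```bash
python3 - <<'E'
from h import *
S=np.load("scene7.npz");K,R,t=S["K"],S["R"],S["t"]
f=lambda x,y,z:(ray(225+(x+.5)/5-.5,110+(y+.5)/5-.5,z,K,R,t)*1000).round(1)
print("tip",f(317,320,.0797),"eye",f(311,389,.030))
E
python3 -m handwheel '[0,1,0,0,0,0,1.5, 0,1.8,0,0,0,0,1.5, 0,1.8,0,0,0,0,1.5,0,1.8,0,0,0,0,1.5]'
python3 - <<'E'
from h import *
st=manip.sense();Rm=Ro.from_quat(st["tool_rot"]).as_matrix();print(st["tcp_pos"],st["tcp_pos"]-Rm[:,0]*.137+[0,0,-.007],st["force"],st["ft_torque"])
s,K,R,t=snap("scene");cv2.imwrite(f'pics/s8.png',cv2.resize(s['frame'][160:210,260:330,::-1],None,fx=10,fy=10,interpolation=cv2.INTER_CUBIC))
np.savez(f"s8.npz",frame=s["frame"],depth=s["depth"],K=K,R=R,t=t)
E
```

```text
tip [568.4  63.4  79.7] eye [568.9  61.7  30. ]
t: 7.65
tcp_pos: [0.5736, -0.0778, 0.0679]
tool_rot: [0.509, -0.492, 0.49, -0.508]
force: [-0.1, -0.3, -1.6]
finger_gap: 0.266
[ 0.57356528 -0.07781541  0.06791255] [0.5687568  0.05910012 0.06103607] [-0.0734551  -0.34733299 -1.55519836] [-0.06813276 -0.02660655  0.0061798 ]
```

View pics/s8.png

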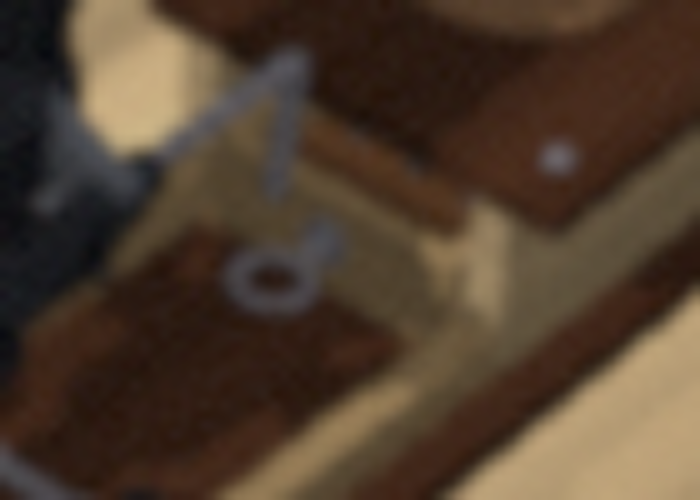

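Run:
```python
from h import *
S=np.load("s8.npz");K,R,t=S["K"],S["R"],S["t"]
f=lambda x,y,z:(ray(260+(x+.5)/10-.5,160+(y+.5)/10-.5,z,K,R,t)*1000).round(1)
print("tip",f(276,190,.061),"eye",f(272,276,.030))
c=R@np.array([.5692,.0605,.030])+t;print((K@(c/c[2]))[:2])
st=manip.sense();print(st["tcp_pos"])
```

```text
tip [566.8  63.   61. ] eye [568.   62.4  30. ]
[286.61016855 187.64385366]
[ 0.57407734 -0.07783562  0.068436  ]
```

```bash
python3 -m handwheel '[0,1,0,0,0,0,1.5, 0,2,0,0,0,0,1.5, 0,2.6,0,0,0,0,1.5, 0,2.8,0,0,0,0,1.5, 0,3,0,0,0,0,1.5, 0,3.2,0,0,0,0,1.5]'
python3 -m handwheel '[0,0.2,0,0,0,0,1.5, 0,0.4,0,0,0,0,1.5, 0,0.6,0,0,0,0,1.5, 0,0.8,0,0,0,0,1.5, 0,1,0,0,0,0,1.5,0,1,0,0,0,0,1.5,0,1,0,0,0,0,1.5]'
python3 - <<'E'
from h import *
st=manip.sense();Rm=Ro.from_quat(st["tool_rot"]).as_matrix();print(st["tcp_pos"],st["tcp_pos"]-Rm[:,0]*.137+[0,0,-.007],st["force"],st["ft_torque"])
s,K,R,t=snap("scene");cv2.imwrite(f'pics/s9.png',cv2.resize(s['frame'][160:210,260:330,::-1],None,fx=10,fy=10,interpolation=cv2.INTER_CUBIC))
E
```

```text
t: 8.2
tcp_pos: [0.5746, -0.0775, 0.0367]
tool_rot: [0.509, -0.491, 0.491, -0.509]
force: [-0.4, 0.7, -1.8]
finger_gap: 0.26
t: 8.78
tcp_pos: [0.5745, -0.0776, 0.027]
tool_rot: [0.509, -0.491, 0.491, -0.509]
force: [-0.1, -0.5, -2.2]
finger_gap: 0.264
[ 0.57449384 -0.07758861  0.02698566] [0.56956331 0.05932264 0.01999249] [-0.11103534 -0.47654292 -2.23394918] [ 0.02896728  0.00947169 -0.01186993]
```

View pics/s9.png

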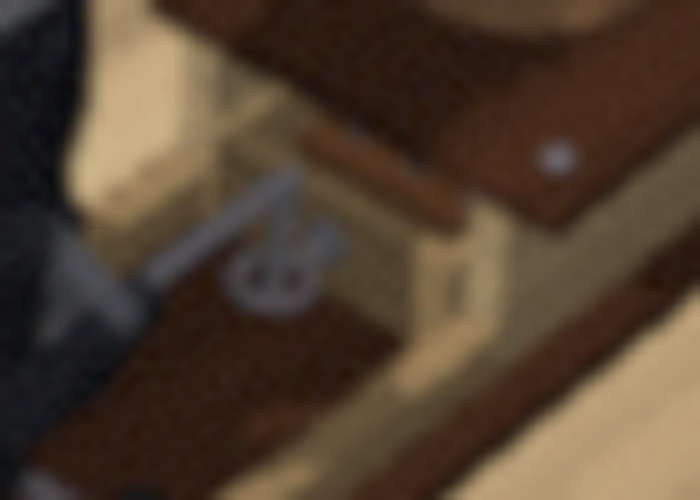

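The prong is inside the ring (crop (272,280)) with no extra force. I go 2 mm deeper, then pull slowly along tool +x.

```bash
python3 -m handwheel '[0,0.2,0,0,0,0,1.5, 0.1,0.2,0,0,0,0,1.5, 0.25,0.2,0,0,0,0,1.5, 0.4,0.2,0,0,0,0,1.5, 0.5,0.2,0,0,0,0,1.5, 0.6,0.2,0,0,0,0,1.5, 0.7,0.2,0,0,0,0,1.5, 0.8,0.2,0,0,0,0,1.5, 0.9,0.2,0,0,0,0,1.5, 1,0.2,0,0,0,0,1.5]'
python3 -m handwheel '[0.1,0,0,0,0,0,1.5, 0.2,0,0,0,0,0,1.5, 0.3,0,0,0,0,0,1.5, 0.4,0,0,0,0,0,1.5, 0.5,0,0,0,0,0,1.5, 0.6,0,0,0,0,0,1.5, 0.7,0,0,0,0,0,1.5, 0.8,0,0,0,0,0,1.5, 0.9,0,0,0,0,0,1.5, 1,0,0,0,0,0,1.5]'
python3 - <<'E'
from h import *
st=manip.sense();Rm=Ro.from_quat(st["tool_rot"]).as_matrix();print(st["tcp_pos"],st["tcp_pos"]-Rm[:,0]*.137+[0,0,-.007],st["force"],st["ft_torque"])
s,K,R,t=snap("scene");cv2.imwrite(f'pics/s10.png',cv2.resize(s['frame'][140:225,235:345,::-1],None,fx=7,fy=7,interpolation=cv2.INTER_CUBIC))
E
```

```text
t: 9.67
tcp_pos: [0.5746, -0.0873, 0.025]
tool_rot: [0.509, -0.491, 0.491, -0.509]
force: [-0.4, 2.8, -1.8]
finger_gap: 0.264
t: 10.5
tcp_pos: [0.5753, -0.0977, 0.0251]
tool_rot: [0.509, -0.491, 0.491, -0.509]
force: [0.1, 2.0, -2.4]
finger_gap: 0.262
[ 0.57526084 -0.0976895   0.02506631] [0.57033299 0.03922184 0.01806653] [ 0.10514929  1.995742   -2.38254618] [0.43878603 0.04606588 0.05123954]
```

View pics/s10.png

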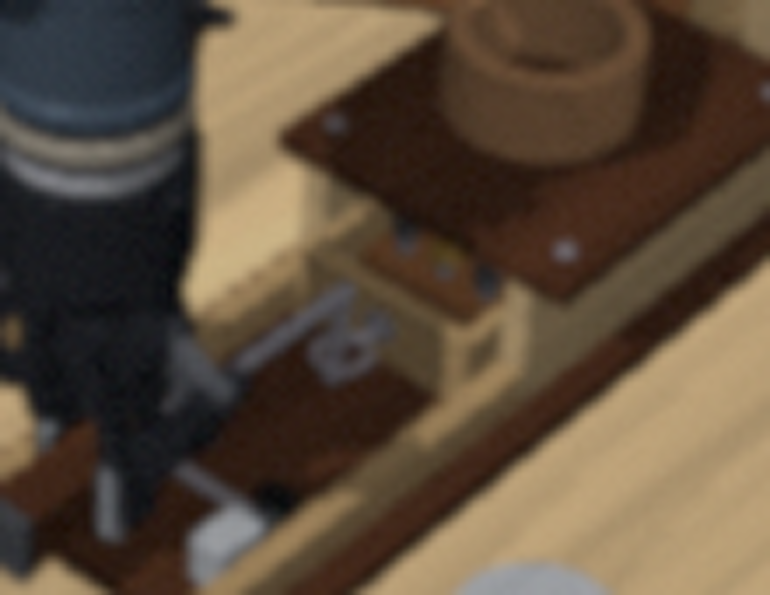

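The tray follows (eye at crop (345,350)) with a drag of about 2.5–3 N. Contact is expected about 100 mm further on.

```bash
for i in 1; do python3 -m handwheel '[0.2,0,0,0,0,0,1.5, 0.45,0,0,0,0,0,1.5, 0.7,0,0,0,0,0,1.5, 0.95,0,0,0,0,0,1.5, 1.2,0,0,0,0,0,1.5, 1.45,0,0,0,0,0,1.5, 1.7,0,0,0,0,0,1.5, 1.95,0,0,0,0,0,1.5, 2.2,0,0,0,0,0,1.5, 2.45,0,0,0,0,0,1.5]'; done
python3 -m handwheel '[0.25,0,0,0,0,0,1.5, 0.5,0,0,0,0,0,1.5, 0.75,0,0,0,0,0,1.5, 1,0,0,0,0,0,1.5, 1.25,0,0,0,0,0,1.5, 1.5,0,0,0,0,0,1.5, 1.75,0,0,0,0,0,1.5, 2,0,0,0,0,0,1.5, 2.25,0,0,0,0,0,1.5, 2.5,0,0,0,0,0,1.5]'
python3 -m handwheel '[0.25,0,0,0,0,0,1.5, 0.5,0,0,0,0,0,1.5, 0.75,0,0,0,0,0,1.5, 1,0,0,0,0,0,1.5, 1.25,0,0,0,0,0,1.5, 1.5,0,0,0,0,0,1.5, 1.75,0,0,0,0,0,1.5, 2,0,0,0,0,0,1.5, 2.2,0,0,0,0,0,1.5, 2.4,0,0,0,0,0,1.5]'
python3 - <<'E'
from h import *
st=manip.sense();Rm=Ro.from_quat(st["tool_rot"]).as_matrix();print(st["tcp_pos"],Rm[:,0],st["force"],st["ft_torque"])
s,K,R,t=snap("scene");cv2.imwrite(f'pics/s11.png',cv2.resize(s['frame'][140:235,225:345,::-1],None,fx=6,fy=6,interpolation=cv2.INTER_CUBIC))
E
```

```text
t: 11.38
tcp_pos: [0.5761, -0.1223, 0.0251]
tool_rot: [0.509, -0.491, 0.491, -0.509]
force: [0.6, 2.5, -2.2]
finger_gap: 0.26
t: 12.22
tcp_pos: [0.577, -0.1473, 0.0251]
tool_rot: [-0.509, 0.491, -0.491, 0.509]
force: [-0.7, 3.2, -2.7]
finger_gap: 0.265
t: 13.05
tcp_pos: [0.5779, -0.1713, 0.0251]
tool_rot: [0.509, -0.491, 0.491, -0.509]
force: [-0.4, 2.6, -3.5]
finger_gap: 0.264
[ 0.57790472 -0.17126841  0.02507206] [ 3.58855273e-02 -9.99355907e-01 -1.96703124e-05] [-0.39076449  2.61911439 -3.45542404] [ 0.37786461  0.02640513 -0.02320691]
```

View pics/s11.png

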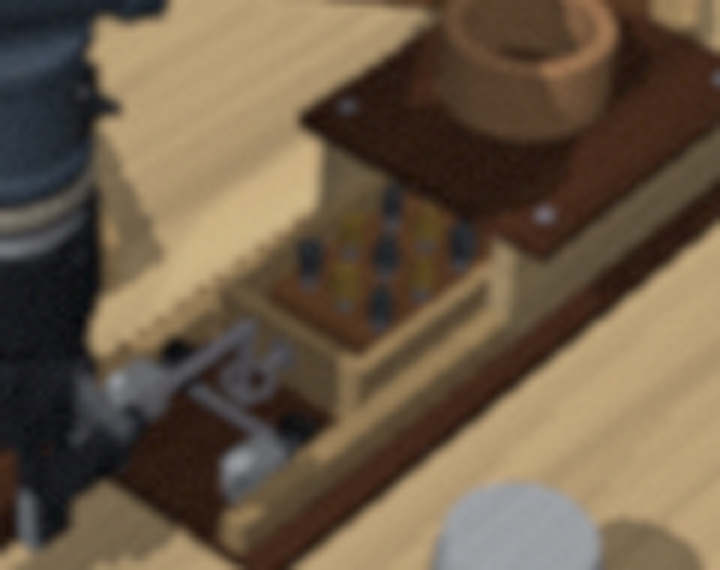

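```bash
python3 -m handwheel '[0.2,0,0,0,0,0,1.5, 0.4,0,0,0,0,0,1.5, 0.6,0,0,0,0,0,1.5, 0.8,0,0,0,0,0,1.5, 1,0,0,0,0,0,1.5, 1.2,0,0,0,0,0,1.5, 1.4,0,0,0,0,0,1.5, 1.55,0,0,0,0,0,1.5, 1.7,0,0,0,0,0,1.5, 1.8,0,0,0,0,0,1.5]'
python3 -m handwheel '[0.08,0,0,0,0,0,1.5, 0.16,0,0,0,0,0,1.5, 0.24,0,0,0,0,0,1.5, 0.32,0,0,0,0,0,1.5, 0.4,0,0,0,0,0,1.5]'
python3 -c "
from h import *
st=manip.sense();print(st['tcp_pos'],st['force'],st['ft_torque'])"
```

```text
t: 13.93
tcp_pos: [0.5786, -0.1893, 0.0251]
tool_rot: [-0.509, 0.491, -0.491, 0.509]
force: [-0.4, 2.2, -1.9]
finger_gap: 0.265
t: 14.35
tcp_pos: [0.5787, -0.1931, 0.0251]
tool_rot: [0.509, -0.491, 0.491, -0.509]
force: [-0.3, 3.2, -2.7]
finger_gap: 0.259
[ 0.57868295 -0.19305209  0.02508841] [-0.2775512   3.19172254 -2.67621552] [0.36488497 0.00092402 0.05350873]
```

```bash
python3 -m handwheel '[0.06,0,0,0,0,0,1.5, 0.12,0,0,0,0,0,1.5, 0.18,0,0,0,0,0,1.5, 0.24,0,0,0,0,0,1.5, 0.3,0,0,0,0,0,1.5]'
python3 -c "
from h import *
st=manip.sense();print(st['tcp_pos'],st['force'],st['ft_torque'])"
python3 -m handwheel '[0.06,0,0,0,0,0,1.5, 0.12,0,0,0,0,0,1.5, 0.18,0,0,0,0,0,1.5, 0.24,0,0,0,0,0,1.5, 0.3,0,0,0,0,0,1.5]'
python3 -c "
from h import *
st=manip.sense();print(st['tcp_pos'],st['force'],st['ft_torque'])"
```

```text
t: 14.77
tcp_pos: [0.5788, -0.1961, 0.0251]
tool_rot: [0.509, -0.491, 0.491, -0.509]
force: [-0.1, 2.8, -2.7]
finger_gap: 0.269
[ 0.57880082 -0.19608157  0.02507348] [-0.07198459  2.792306   -2.711952  ] [ 0.34078015  0.0245915  -0.04286624]
t: 15.18
tcp_pos: [0.5786, -0.1981, 0.0249]
tool_rot: [-0.508, 0.492, -0.491, 0.509]
force: [0.9, 6.4, -2.3]
finger_gap: 0.264
[ 0.57859676 -0.19811706  0.02485505] [ 0.85715199  6.4464006  -2.30102484] [ 0.99256075 -0.08447244 -0.10453252]
```

Contact at TCP y≈-0.198, as predicted from the pad measurement. Now I press in millimetre by millimetre.

```bash
python3 -m handwheel '[0.05,0,0,0,0,0,1.5, 0.1,0,0,0,0,0,1.5, 0.15,0,0,0,0,0,1.5, 0.2,0,0,0,0,0,1.5]'
python3 -c "
from h import *
st=manip.sense();print(st['tcp_pos'],st['force'],st['ft_torque'])"
python3 -m handwheel '[0.05,0,0,0,0,0,1.5, 0.1,0,0,0,0,0,1.5, 0.1,0,0,0,0,0,1.5, 0.1,0,0,0,0,0,1.5]'
python3 -c "
from h import *
st=manip.sense();print(st['tcp_pos'],Ro.from_quat(st['tool_rot']).as_matrix().round(4)[:,0],st['force'],st['ft_torque'])
s,K,R,t=snap('scene');cv2.imwrite(f'pics/s12.png',cv2.resize(s['frame'][165:235,225:315,::-1],None,fx=8,fy=8,interpolation=cv2.INTER_CUBIC))
"
```

```text
t: 15.52
tcp_pos: [0.5786, -0.1991, 0.0246]
tool_rot: [-0.508, 0.492, -0.49, 0.509]
force: [1.8, 7.8, -2.5]
finger_gap: 0.261
[ 0.57861105 -0.19905153  0.0246482 ] [ 1.75775069  7.82241664 -2.45806927] [ 1.26788449 -0.2765077  -0.17692661]
t: 15.85
tcp_pos: [0.5786, -0.1997, 0.0246]
tool_rot: [-0.508, 0.493, -0.49, 0.509]
force: [0.7, 8.6, -3.6]
finger_gap: 0.263
[ 0.57861475 -0.19972184  0.02455375] [ 0.0341 -0.9994 -0.0039] [ 0.68284033  8.63505286 -3.56857855] [ 1.32618008 -0.28033018 -0.23664555]
```

View pics/s12.png

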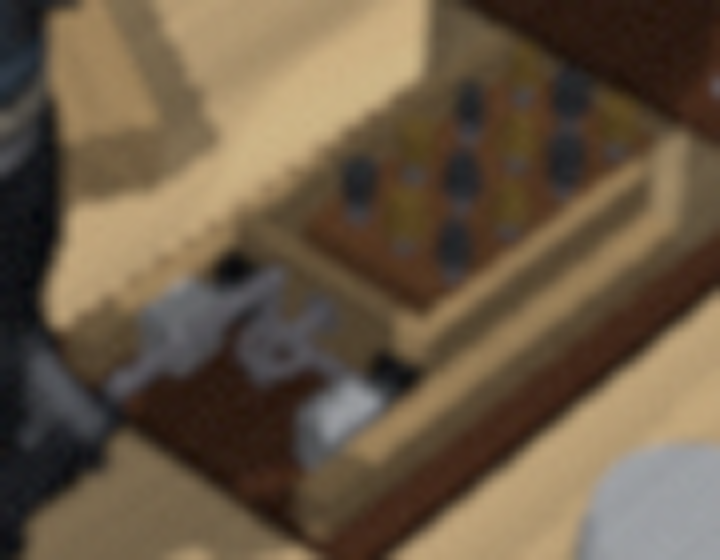

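```bash
python3 -m handwheel '[0.05,0,0,0,0,0,1.5, 0.1,0,0,0,0,0,1.5, 0.15,0,0,0,0,0,1.5, 0.2,0,0,0,0,0,1.5, 0.2,0,0,0,0,0,1.5, 0.2,0,0,0,0,0,1.5]'
python3 -c "
from h import *
st=manip.sense();print(st['tcp_pos'],Ro.from_quat(st['tool_rot']).as_matrix().round(4)[:,0],st['force'],st['ft_torque'])"
python3 -m handwheel '[0.05,0,0,0,0,0,1.5, 0.1,0,0,0,0,0,1.5, 0.1,0,0,0,0,0,1.5, 0.1,0,0,0,0,0,1.5]'
python3 -c "
from h import *
st=manip.sense();print(st['tcp_pos'],Ro.from_quat(st['tool_rot']).as_matrix().round(4)[:,0],st['force'],st['ft_torque'])"
```

```text
t: 16.4
tcp_pos: [0.5785, -0.2011, 0.0244]
tool_rot: [-0.507, 0.493, -0.49, 0.509]
force: [1.6, 10.0, -3.4]
finger_gap: 0.261
[ 0.5785401  -0.20106962  0.02442232] [ 0.0336 -0.9994 -0.0049] [ 1.58221091 10.02921132 -3.40204614] [ 1.53977553 -0.31592397 -0.24970029]
t: 16.73
tcp_pos: [0.5785, -0.2017, 0.0243]
tool_rot: [-0.507, 0.493, -0.49, 0.509]
force: [2.2, 10.1, -3.4]
finger_gap: 0.26
[ 0.57845231 -0.20171871  0.02429379] [ 0.0334 -0.9994 -0.0055] [ 2.21662321 10.12945927 -3.41930527] [ 1.66206347 -0.35759424 -0.3165355 ]
```

```bash
python3 -m handwheel '[0.05,0,0,0,0,0,1.5, 0.1,0,0,0,0,0,1.5, 0.15,0,0,0,0,0,1.5, 0.2,0,0,0,0,0,1.5, 0.2,0,0,0,0,0,1.5, 0.2,0,0,0,0,0,1.5]'
python3 -c "
from h import *
st=manip.sense();print(st['tcp_pos'],Ro.from_quat(st['tool_rot']).as_matrix().round(4)[:,0],st['force'],st['ft_torque'])"
python3 -m handwheel '[0,0,0,0,0,0,1.5, 0,0,0,0,0,0,1.5, 0,0,0,0,0,0,1.5, 0,0,0,0,0,0,1.5, 0,0,0,0,0,0,1.5, 0,0,0,0,0,0,1.5, 0,0,0,0,0,0,1.5, 0,0,0,0,0,0,1.5]'
python3 -c "
from h import *
st=manip.sense();print(st['tcp_pos'],st['force'],st['ft_torque'])
s,K,R,t=snap('scene');cv2.imwrite(f'pics/s13.png',cv2.resize(s['frame'][165:235,225:315,::-1],None,fx=8,fy=8,interpolation=cv2.INTER_CUBIC))
"
```

```text
t: 17.23
tcp_pos: [0.5784, -0.203, 0.0242]
tool_rot: [-0.507, 0.494, -0.49, 0.509]
force: [1.9, 11.8, -4.3]
finger_gap: 0.261
[ 0.57836763 -0.20304804  0.02415136] [ 0.0329 -0.9994 -0.0066] [ 1.86982377 11.75870439 -4.25711068] [ 1.81989309 -0.44505845 -0.35037825]
t: 17.9
tcp_pos: [0.5784, -0.203, 0.0242]
tool_rot: [-0.507, 0.494, -0.489, 0.509]
force: [2.6, 11.6, -3.9]
finger_gap: 0.266
[ 0.57838155 -0.20301851  0.02415612] [ 2.60692817 11.59294478 -3.90395523] [ 1.88213881 -0.39940575 -0.35481281]
```

View pics/s13.png

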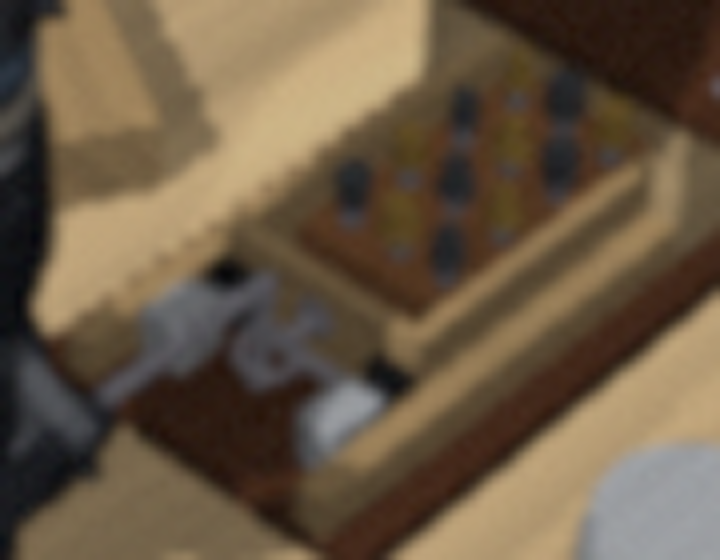

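The pads are pressed in and the tray front bears on both (crop (225,270) and (385,375)). The force is steady at about 11.6 N, which means the springs give roughly 3 mm. I hold a little longer, then ease off slowly to centre the prong in the eye.

```bash
python3 -m handwheel '[0.03,0,0,0,0,0,1.5, 0.05,0,0,0,0,0,1.5, 0.05,0,0,0,0,0,1.5, 0.05,0,0,0,0,0,1.5, 0.05,0,0,0,0,0,1.5, 0.05,0,0,0,0,0,1.5, 0.05,0,0,0,0,0,1.5, 0.05,0,0,0,0,0,1.5, 0.05,0,0,0,0,0,1.5, 0.05,0,0,0,0,0,1.5]'
python3 -c "
from h import *
st=manip.sense();print(st['tcp_pos'],st['force'],st['ft_torque'])"
python3 -m handwheel '[-0.08,0,0,0,0,0,1.5, -0.16,0,0,0,0,0,1.5, -0.24,0,0,0,0,0,1.5, -0.32,0,0,0,0,0,1.5, -0.4,0,0,0,0,0,1.5, -0.5,0,0,0,0,0,1.5, -0.6,0,0,0,0,0,1.5, -0.7,0,0,0,0,0,1.5, -0.8,0,0,0,0,0,1.5, -0.9,0,0,0,0,0,1.5]'
python3 -m handwheel '[-0.1,0,0,0,0,0,1.5, -0.2,0,0,0,0,0,1.5, -0.3,0,0,0,0,0,1.5, -0.3,0,0,0,0,0,1.5, -0.3,0,0,0,0,0,1.5]'
python3 -c "
from h import *
st=manip.sense();print(st['tcp_pos'],Ro.from_quat(st['tool_rot']).as_matrix().round(4)[:,0],st['force'],st['ft_torque'])
s,K,R,t=snap('scene');cv2.imwrite(f'pics/s14.png',cv2.resize(s['frame'][165:235,225:315,::-1],None,fx=8,fy=8,interpolation=cv2.INTER_CUBIC))
"
```

```text
t: 18.78
tcp_pos: [0.5783, -0.2033, 0.0241]
tool_rot: [-0.507, 0.494, -0.489, 0.509]
force: [3.0, 12.0, -3.8]
finger_gap: 0.263
[ 0.57833126 -0.20329316  0.02411732] [ 3.02474082 12.03581458 -3.75877609] [ 1.8925846  -0.40747527 -0.38333349]
t: 19.62
tcp_pos: [0.5791, -0.1987, 0.0252]
tool_rot: [0.509, -0.491, 0.491, -0.509]
force: [0.0, 2.1, -1.4]
finger_gap: 0.264
t: 20.03
tcp_pos: [0.5791, -0.1962, 0.0253]
tool_rot: [0.509, -0.49, 0.491, -0.509]
force: [-0.0, -0.4, -1.1]
finger_gap: 0.259
[ 0.57911516 -0.19619923  0.02530722] [ 0.0361 -0.9993  0.0011] [-0.04670698 -0.43488938 -1.11850383] [ 0.01162443 -0.02441828 -0.03118211]
```

View pics/s14.png

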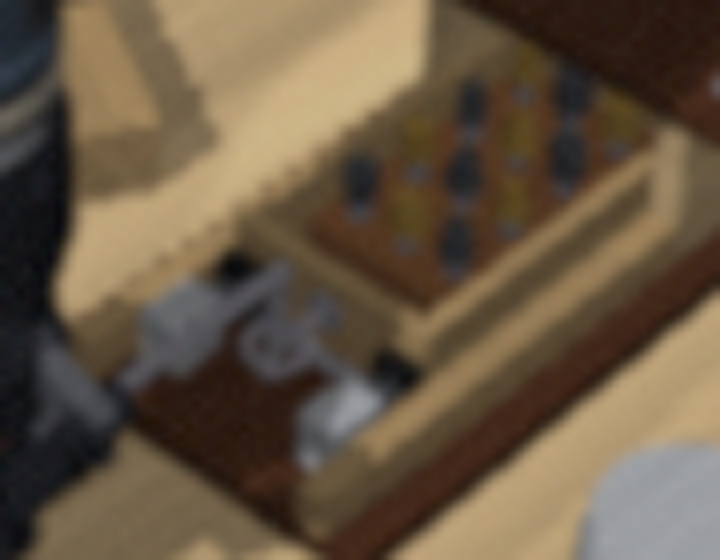

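```bash
python3 -m handwheel '[-0.1,0,0,0,0,0,1.5, -0.2,0,0,0,0,0,1.5, -0.25,0,0,0,0,0,1.5, -0.25,-0.2,0,0,0,0,1.5, -0.25,-0.4,0,0,0,0,1.5, -0.25,-0.6,0,0,0,0,1.5]'
python3 -c "
from h import *
st=manip.sense();print(st['tcp_pos'],st['force'],st['ft_torque'])"
python3 -m handwheel '[0,-0.3,0,0,0,0,1.5, 0,-0.6,0,0,0,0,1.5, 0,-1,0,0,0,0,1.5, 0,-1.5,0,0,0,0,1.5, 0,-2.2,0,0,0,0,1.5, 0,-3,0,0,0,0,1.5, 0,-4,0,0,0,0,1.5, 0,-5,0,0,0,0,1.5, 0,-5.5,0,0,0,0,1.5, 0,-5.5,0,0,0,0,1.5]'
python3 - <<'E'
from h import *
st=manip.sense();Rm=Ro.from_quat(st["tool_rot"]).as_matrix();print(st['tcp_pos'],Rm[:,0],st['force'],st['ft_torque'])
c=st["tcp_pos"]
s,K,R,t=snap('scene');cv2.imwrite(f'pics/s15.png',cv2.resize(s['frame'][130:240,205:325,::-1],None,fx=5,fy=5,interpolation=cv2.INTER_CUBIC))
np.savez("s15.npz",frame=s["frame"],depth=s["depth"],K=K,R=R,t=t)
pj=lambda p:(lambda c:(K@(c/c[2]))[:2].round(1))(R@np.array(p)+t)
hx=-Rm[:,0]
for n,x,z in(("tip",.137,-.007),("shankend",.142,.0425-.0035),("shank root",.055,.039)):print(n,(pj(c+hx*x+[0,0,z])-[205,130])*5)
E
```

```text
t: 20.58
tcp_pos: [0.5788, -0.193, 0.0313]
tool_rot: [0.509, -0.491, 0.491, -0.509]
force: [0.0, -0.8, -2.6]
finger_gap: 0.264
[ 0.57879321 -0.19302984  0.03132182] [ 0.04166943 -0.7548013  -2.63627049] [ 0.02981315 -0.00690836 -0.00899955]
t: 21.42
tcp_pos: [0.5799, -0.1936, 0.0882]
tool_rot: [-0.509, 0.49, -0.492, 0.509]
force: [-0.7, 0.8, -1.9]
finger_gap: 0.263
[ 0.57990182 -0.19363941  0.08816594] [ 0.03603584 -0.99934861  0.00194484] [-0.69493189  0.77854392 -1.8877141 ] [-0.02520929 -0.01380006 -0.04599426]
tip [270.5 322.5]
shankend [278. 251.]
shank root [157.  333.5]
```

View pics/s15.png

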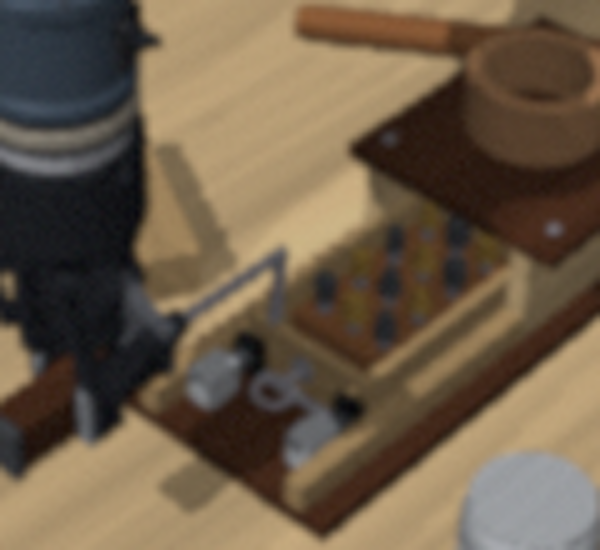

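The hook is free: its tip is at crop (275,318), within a pixel of the prediction, so it has not slipped. The tray is drawn out against the pads. I return to the cradle.

```bash
python3 -c "
from h import *
delta([.5065,-.4003,.087],249.65)"
```

```text
shift cm [20.42  0.03 -8.02] rot [-0.002   0.3912  0.0008]
```

```bash
python3 -m handwheel '[1.5,0,-0.6,0,0.03,0,1.5, 4,0,-1.6,0,0.08,0,1.5, 7,0,-2.7,0,0.13,0,1.5, 10,0,-3.9,0,0.19,0,1.5, 13,0,-5.1,0,0.25,0,1.5, 16,0,-6.3,0,0.31,0,1.5, 18.5,0,-7.2,0,0.36,0,1.5, 20,0,-7.8,0,0.385,0,1.5, 20.4,0,-8,0,0.391,0,1.5, 20.4,0,-8,0,0.391,0,1.5]'
python3 -m handwheel '[0,0,0,0,0,0,1.5, 0,0,0,0,0,0,1.5, 0,0,0,0,0,0,1.5, 0,0,0,0,0,0,1.5]'
python3 - <<'E'
from h import *
delta([.5065,-.4003,.0199],249.65)
st=manip.sense();print(st["tcp_pos"],st["force"],st["ft_torque"])
s,K,R,t=snap('scene');cv2.imwrite('pics/s16.png',cv2.resize(s['frame'][190:300,85:205,::-1],None,fx=5,fy=5,interpolation=cv2.INTER_CUBIC))
E
```

```text
t: 22.3
tcp_pos: [0.5054, -0.4002, 0.0856]
tool_rot: [-0.403, 0.581, -0.58, 0.404]
force: [0.8, 0.9, -3.0]
finger_gap: 0.263
t: 22.63
tcp_pos: [0.5067, -0.3982, 0.0861]
tool_rot: [-0.404, 0.58, -0.58, 0.405]
force: [0.8, 0.4, -1.7]
finger_gap: 0.264
shift cm [0.2  6.62 0.06] rot [ 0.0004  0.0023 -0.0004]
[ 0.50668359 -0.39823658  0.0861203 ] [ 0.82837389  0.3649537  -1.73461129] [-0.04022534  0.03068593  0.04947943]
```

View pics/s16.png

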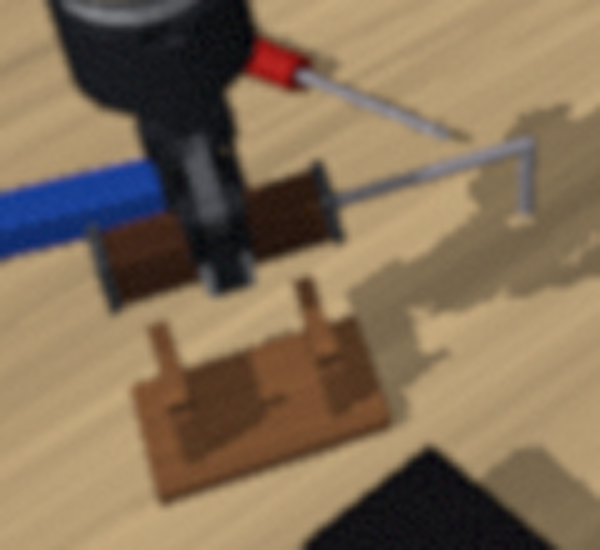

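This matches the lift picture to about 1 px. I lower with a 2 mm correction.

```bash
python3 -m handwheel '[0.2,0.5,0.05,0,0,0,1.5, 0.2,1.5,0.05,0,0,0,1.5, 0.2,2.5,0.05,0,0,0,1.5, 0.2,3.5,0.05,0,0,0,1.5, 0.2,4.2,0.05,0,0,0,1.5, 0.2,4.7,0.05,0,0,0,1.5, 0.2,5.1,0.05,0,0,0,1.5, 0.2,5.4,0.05,0,0,0,1.5, 0.2,5.7,0.05,0,0,0,1.5,0.2,5.9,0.05,0,0,0,1.5]'
python3 -c "
from h import *
delta([.5065,-.4003,.0199],249.65)"
python3 -m handwheel '[0,0.2,0,0,0,0,1.5, 0,0.4,0,0,0,0,1.5, 0,0.5,0,0,0,0,1.5, 0,0.6,0,0,0,0,1.5, 0,0.6,0,0,0,0,1.5]'
python3 - <<'E'
from h import *
delta([.5065,-.4003,.0199],249.65)
st=manip.sense();print(st["tcp_pos"],st["force"],st["ft_torque"])
s,K,R,t=snap('scene');cv2.imwrite('pics/s17.png',cv2.resize(s['frame'][200:300,85:205,::-1],None,fx=6,fy=6,interpolation=cv2.INTER_CUBIC))
E
```

```text
t: 23.52
tcp_pos: [0.506, -0.4019, 0.027]
tool_rot: [0.404, -0.58, 0.581, -0.404]
force: [-0.2, 0.3, -1.8]
finger_gap: 0.263
shift cm [-0.17  0.71 -0.01] rot [-0.0003  0.0002  0.0002]
t: 23.93
tcp_pos: [0.5058, -0.4018, 0.021]
tool_rot: [-0.404, 0.58, -0.58, 0.404]
force: [0.8, 0.7, -1.8]
finger_gap: 0.264
shift cm [-0.17  0.11  0.01] rot [0.     0.0002 0.    ]
[ 0.5058397  -0.40181707  0.02104761] [ 0.83074523  0.74265697 -1.82090071] [-0.02079214  0.00419089 -0.00103858]
```

View pics/s17.png

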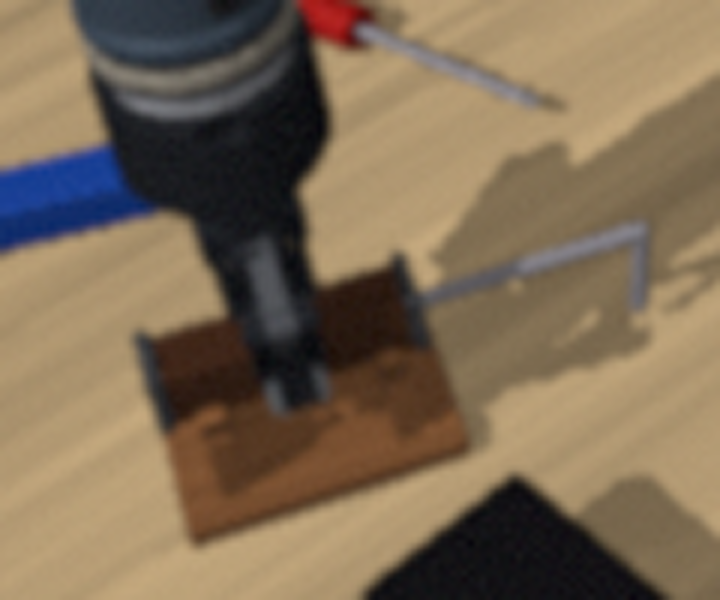

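It is 1 mm above the saddles and 1.7 mm back. I correct that and seat it.

```bash
python3 -m handwheel '[-0.1,0,0,0,0,0,1.5, -0.15,0,0,0,0,0,1.5, -0.15,0.05,0,0,0,0,1.5, -0.15,0.1,0,0,0,0,1.5, -0.15,0.13,0,0,0,0,1.5,-0.15,0.13,0,0,0,0,1.5]'
python3 -c "
from h import *
st=manip.sense();print(st['tcp_pos'],st['force'],st['ft_torque'])"
```

```text
t: 24.48
tcp_pos: [0.5064, -0.4004, 0.0199]
tool_rot: [-0.404, 0.58, -0.58, 0.404]
force: [-0.3, 0.7, -0.8]
finger_gap: 0.265
[ 0.50641056 -0.40038088  0.01993459] [-0.28652569  0.71498849 -0.80929209] [ 0.04909877 -0.02298769 -0.05483537]
```

```bash
python3 -m handwheel '[0,0.03,0,0,0,0,1.5, 0,0.06,0,0,0,0,1.5, 0,0.06,0,0,0,0,1.5]'
python3 -c "
from h import *
st=manip.sense();print(st['tcp_pos'],st['force'],st['ft_torque'])"
python3 -m handwheel '[0,0,0,0,0,0,2.8, 0,0,0,0,0,0,3.2, 0,0,0,0,0,0,4, 0,0,0,0,0,0,5, 0,0,0,0,0,0,6, 0,0,0,0,0,0,6, 0,0,0,0,0,0,6]'
python3 - <<'E'
from h import *
st=manip.sense();print(st["tcp_pos"],st["force"],st["finger_gap"])
s,K,R,t=snap('scene');cv2.imwrite('pics/s18.png',cv2.resize(s['frame'][200:300,85:205,::-1],None,fx=6,fy=6,interpolation=cv2.INTER_CUBIC))
E
```

```text
t: 24.73
tcp_pos: [0.5064, -0.4004, 0.0199]
tool_rot: [0.404, -0.58, 0.58, -0.404]
force: [-1.0, 1.9, 4.1]
finger_gap: 0.261
[ 0.50642633 -0.40042261  0.01989818] [-1.00411777  1.94371177  4.07728196] [ 0.17314561  0.18316676 -0.06490566]
t: 25.32
tcp_pos: [0.5064, -0.4004, 0.0191]
tool_rot: [-0.404, 0.58, -0.58, 0.404]
force: [1.4, -0.3, -0.5]
finger_gap: 0.706
[ 0.50636324 -0.40043597  0.01908327] [ 1.4050867  -0.32133183 -0.4948466 ] 0.7063939473463302
```

View pics/s18.png

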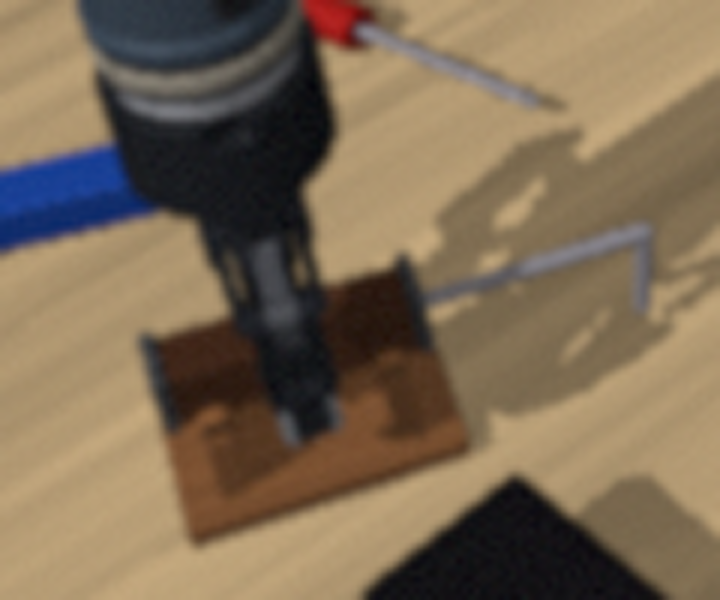

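The hook is seated, at the same pixels as before the grasp. I raise straight up, then move away to get a clear top view.

```bash
python3 -m handwheel '[0,-0.6,0,0,0,0,6, 0,-1.6,0,0,0,0,6, 0,-3,0,0,0,0,6, 0,-5,0,0,0,0,6, 0,-8,0,0,0,0,6, 0,-12,0,0,0,0,6, 0,-16,0,0,0,0,6, 0,-18,0,0,0,0,6]'
python3 -m handwheel '[-3,0,-4,0,0,0,6, -6,0,-8,0,0,0,6, -9,0,-11,0,0,0,6, -12,0,-14,0,0,0,6, -15,0,-16,0,0,0,6, -15,0,-16,0,0,0,6, -15,0,-16,0,0,0,6,-15,0,-16,0,0,0,6]'
python3 - <<'E'
from h import *
print(manip.sense()["tcp_pos"])
for n in("scene","top"):
    s,K,R,t=snap(n); cv2.imwrite(f"pics/{n}20.png",s["frame"][:,:,::-1]); np.savez(f"{n}20.npz",frame=s["frame"],depth=s["depth"],K=K,R=R,t=t)
E
```

```text
t: 26.03
tcp_pos: [0.5082, -0.4023, 0.2059]
tool_rot: [0.403, -0.577, 0.584, -0.404]
force: [1.6, -0.5, -0.0]
finger_gap: 0.701
t: 26.7
tcp_pos: [0.4093, -0.2045, 0.2004]
tool_rot: [0.404, -0.579, 0.581, -0.404]
force: [-0.4, -0.4, -0.5]
finger_gap: 0.702
[ 0.40925914 -0.20445919  0.20043255]
```

View pics/scene20.png

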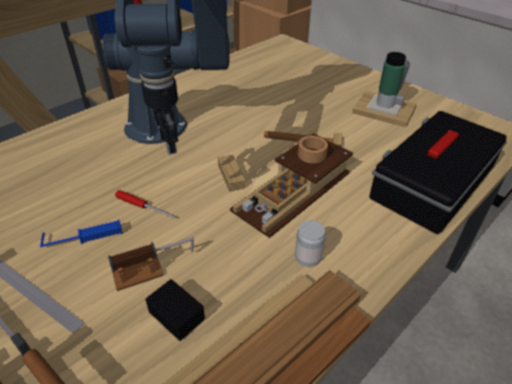

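View pics/top20.png

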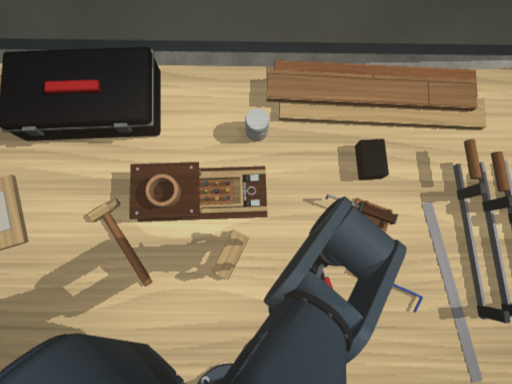

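Run:
```python
import cv2,numpy as np
f=lambda n:cv2.imread(n)
a=f("pics/scene0.png")[225:295,95:210];b=f("pics/scene20.png")[225:295,95:210]
c=f("pics/top20.png")[160:225,190:275]
up=lambda x,k:cv2.resize(x,None,fx=k,fy=k,interpolation=cv2.INTER_CUBIC)
cv2.imwrite("pics/v1.png",np.hstack([up(a,3),up(b,3)]));cv2.imwrite("pics/v2.png",up(c,7))
d=cv2.absdiff(a,b).max(2);print("hook-region diff max/mean",d.max(),d.mean())
from h import *
for n in ("scene0","scene20"):
    S=np.load(n+".npz");W=cloud(S,S["K"],S["R"],S["t"]);p=W[225:295,95:170].reshape(-1,3)
    p=p[(p[:,2]>.068)&(p[:,2]<.08)];print(n,len(p),p.mean(0))
```

```text
hook-region diff max/mean 24 4.250931677018634
scene0 437 [ 0.51028788 -0.40154272  0.07288584]
scene20 442 [ 0.51117918 -0.40254473  0.07312484]
```

View pics/v1.png

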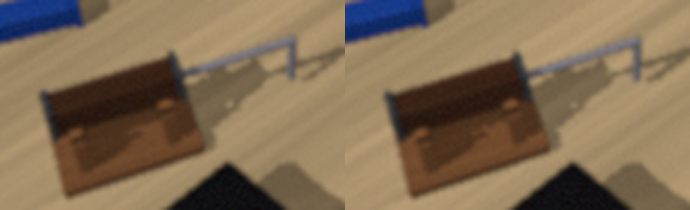

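View pics/v2.png

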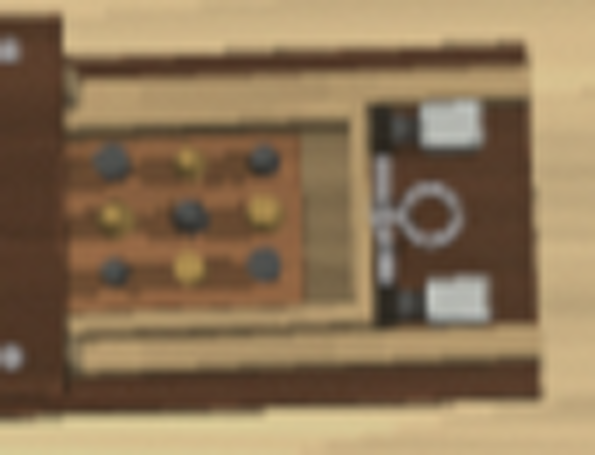

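v1 shows the hook lying level in its cradle, as at the start. v2 shows the tray front at x≈368, resting against the pads, with the empty eye at (430,214). The robot is clear of everything, so I hand in.

```bash
python3 -c "
from station import manip
print(manip.sign_off())"
```

```text
the job is handed in; nothing more can be done
None
```

The job is done and handed in at about 27 s. I took the wooden hook from its cradle, hooked the eye, and drew the tray out to the sprung stop. I held it there for about 1.5 s, unhooked it with the tray left out, and laid the hook back in its cradle.

**Pull force:** The readings between moves peaked at about 12 N along the pull and 12.5 N in all, against the 22 N limit. Tray drag was about 3 N.

**Spring travel:** I estimate the springs gave about 3 mm while holding, from the force and the arm's travel. I had no direct reading of the pads.

**Last checks:**
- **Hook:** it lies level in the cradle, with the top of the handle within about 1–2 mm of where it started.
- **Tray:** it is out with its front on the pads and the eye empty.
- **Other things on the bench:** they look unmoved in both final pictures. The arm hid part of the screwdriver and the blue hook in the top view, but both look in place in the scene view.

**What disagreed:** The real fingertips sat about 39 mm farther back along the tool than the given data says. My first close therefore shut on air above the handle, without touching it. I measured the offset from depth, lowered by it and gripped correctly.

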